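# Stew the apples by the pull timer

### The arm

A 6-joint arm with a two-finger parallel gripper is mounted at the origin on the work surface. World frame = base frame: x ahead of the robot, y to its left, z up, the work surface at z = 0. Lengths are in m, angles in rad, forces in N, time in s.
With the tool pointing down it reaches from about 0.35 to 0.775 m from the base axis. Payload 7.3 kg.
Tool frame: the origin (TCP) lies on the centre line of the jaws, within the pads' length; the fingertips stand 11 mm ahead of it and the grasp point (between the pads) lies 8 mm behind it; z points along the fingers, y is the line along which they close (so a half turn about z gives the same grasp; the last joint's range is limited). The gripper opens to 92 mm and grips with 3 to 60 N. Pads are 19 mm wide; open, the fingers measure 130 mm over their backs; the gripper's body (75 mm by 190 mm) begins 47 mm behind the grasp point.
Start: joints at [-1.479, 0.342, 1.524, -0, 1.275, -0.146], TCP at [0.124, -0.51, 0.238] pointing down, gripper open.
Joint ranges: [-2.53, 2.53], [-0.77, 2.02], [0.04, 2.7], [-1, 4.14], [0.28, 2.66], [-3.11, 3.11]. Speed limits (rad/s): [2.57, 2.57, 3.14, 3.14, 3.14, 3.14].

### API

Orientations are given as a unit quaternion [w, x, y, z].
In Python, from plant import arm, viewer, sensors gives the robot as it stands (arm), with the cameras (viewer) and the readings (sensors).
- The arm moves only by the shell command python3 shift.py 'ROWS' [FORCE]. ROWS is a JSON list of rows, 1 to 12 of them, each written [[dx, dy, dz], turn, opening]: dx, dy, dz in normalised numbers (1 is 0.8 m), then a turn about the tool's z in parts of the range, where 1.0 means 2 rad, then the finger opening in m; each row is the pose to reach, as a shift and turn from the pose commanded when the command began, along the tool's axes at that moment; what a row does not reach only later rows make up. A row lasts 1/10 s, in which the tool goes at most 0.05 m and 0.15 rad, less where a joint would pass 70% of its speed; a pose out of reach is approached as far as the arm can. The fingers move at their own pace and stop on an object; FORCE is the grip in N (left out, the last holds). Time passes only in rows, so rows that do not move let the fingers close. It prints the time, the measured TCP pose, the force, the opening and the grip force at its end. No shift or turn number may pass 1 either way. Input that does not fit is refused with a message, and nothing moves.
- sensors.read_state(): the state, without advancing time (a new reading comes with each control period).
- viewer.capture(name): name is "scene" or "top"; returns the picture (384x512x3 uint8, red, green, blue); there is no depth.
- viewer.get_calibration(name): a dict with "fovy" (degrees; the focal length in pixels is half the picture's height over the tangent of half this angle, whatever the lens; pixels are square), "cx", "cy" (the principal point, pixels), "eye" and "orientation" of the camera in the world. Camera axes: x right, y up, looking along -z (the intrinsics and any distortion apply to the point x, -y, -z); pixel columns grow to the right and rows downward; lengths in m; the calibration is good to about 2 mm. A picture is of the moment at which its call begins. get_calibration takes no time and is no camera call.
- arm.job_done(): hands the job in; it is judged then, once.
The state is a dict: "time_s": time; "joints": joint angles; "joint_velocities": joint speeds; "effort": joint torques, N m; "tool_pos": TCP position; "orientation": TCP orientation; "contact_force": force on the tool from outside, world axes, zero at the start; "torque": the same for the moment, N m; "grip_width": finger opening in m; "grip_force": force on a finger pad.
Only numpy, scipy, OpenCV 4.12 (cv2) and the standard library are available. Lean on these libraries where they do the work, as an engineer would, in place of code of your own. Each camera call takes 0.05 s, during which the arm holds its last target. There are 200 camera calls.

### The job

Put all the apples from the wooden tray into the pan and cover it with the lid, so that the lid overlaps the rim all round; then pull the timer's slide out until its pointer is at the clip on the rule, hold it there for a good second, and let it go back home. After that put the lid back on the cork trivet with no edge hanging over, and serve the apples, each in the middle of its own wooden coaster with no part hanging over the coaster's edge. Leave everything else where it stands.

Things in the scene. Friction and masses are not known exactly. Their poses are not given: they have to be found in the camera images.
- apple0_c (a point): the middle of a red apple: 58 mm wide (widest 22 to 30 mm up), 50 mm tall, bottom trimmed flat (46 mm), 100 g. This point lies on its axis 26 mm above its underside, level with the widest part. Apples start on the low wooden tray (floor 10 mm above the counter, lip 10 mm higher); two or three are there, an absent one reads None
- apple1_c (a point): the middle of a red apple: 58 mm wide (widest 22 to 30 mm up), 50 mm tall, bottom trimmed flat (46 mm), 100 g. This point lies on its axis 26 mm above its underside, level with the widest part. Apples start on the low wooden tray (floor 10 mm above the counter, lip 10 mm higher); two or three are there, an absent one reads None
- apple2_c (a point): the middle of a red apple: 58 mm wide (widest 22 to 30 mm up), 50 mm tall, bottom trimmed flat (46 mm), 100 g. This point lies on its axis 26 mm above its underside, level with the widest part. Apples start on the low wooden tray (floor 10 mm above the counter, lip 10 mm higher); two or three are there, an absent one reads None
- pan: low open steel pan on a round black hotplate, one fixed piece; it and the trivet may have swapped places. Origin: centre of the hotplate's underside, on the counter; z up. Hotplate 196 mm wide, 20 mm tall. Above the origin: pan's inner floor 25 mm, rim 85 mm. Pan 180 mm wide outside at the rim, inside 172 mm at the rim and 164 mm at the floor. Side handles along own x
- trivet: round cork trivet, 216 mm wide, 12 mm thick, fixed; origin: centre of its underside
- lid: loose flat round steel lid, 350 g: a disc 196 mm wide and 8 mm thick with an upright black knob in the middle, 28 mm wide, standing 34 mm above the disc (knob top 42 mm above the origin). Origin: centre of the disc's underside. It starts on the trivet. It lies on the pan's rim by its own weight, with 8 mm to spare all round
- grip (a point): grip point of the kitchen timer's slide: an upright steel tab 20 mm along the pull, 26 mm across, from 15 to 65 mm above the counter; this point is on its axis 52 mm above the counter. Fingers may pinch it along the pull or across it
- slide (a joint): how far the timer's slide is pulled out, in m: 0 home, against the housing's spring; 0.12 fully out. The slide moves along the timer's own -x. The spring pulls it back home: 3 N at home, rising by 0.5 N per 10 mm; let go it glides home in about a second
- pointer (a point): tip of the slide's small black pointer, 26 mm to the own -y side of the tab's axis and 16 mm above the counter; it moves with the slide along the rule
- timer: clockwork kitchen timer, fixed: aluminium bed 290 x 76 mm, 12 mm thick, with a white housing (75 x 76 mm, 45 mm tall above the counter) at its own +x end and a rule of black ticks every 10 mm on its own -y half. Origin: on the counter under the slide's line. Along own x: bed -130 to +160 mm, housing from +85 mm, tab's axis at +20 mm when home
- marker: small dark steel clip standing on the timer's rule, 12 mm tall, 17 mm across the rule: it marks the wanted time. Origin: on the bed's top at the mark; own x parallel to the timer's x. The mark is a blade 4 mm thick along x. It is 50 to 90 mm from the pointer's home; the pointer is at the mark when both are level along the timer's x
- coaster0: round dark wooden coaster, 84 mm wide, 8 mm thick, fixed; origin: centre of its underside. The three coasters are alike
- coaster1: round dark wooden coaster, 84 mm wide, 8 mm thick, fixed; origin: centre of its underside. The three coasters are alike
- coaster2: round dark wooden coaster, 84 mm wide, 8 mm thick, fixed; origin: centre of its underside. The three coasters are alike
- pear: bystander: a green pear, 64 mm wide, 98 mm tall, standing; centre of its underside
- salt: bystander: a salt jar, 50 mm wide, 85 mm tall; centre of its underside
- cup: bystander: an empty white cup, 72 mm wide, 75 mm tall; centre of its underside
- spoon: bystander: a wooden spoon 200 mm long, lying flat near the robot; its own x runs along it
- bowl: bystander: an empty blue bowl, 104 mm wide, 55 mm tall; centre of its underside
- oil: bystander: an oil bottle, 60 mm wide, 200 mm tall; centre of its underside
- spatula: bystander: a spatula 240 mm long, lying flat; its own x runs along it

How it is judged:
On the way, in this order (a step that is already met when the one before it is completed fails the run):
1. all the apples are in the pan (horizontal distance between each of apple0_c, apple1_c, apple2_c and pan below 0.075 m and z of apple0_c in the frame of pan between 0.035 and 0.07 m and z of apple1_c in the frame of pan between 0.035 and 0.07 m and z of apple2_c in the frame of pan between 0.035 and 0.07 m), for 0.3 s.
2. the lid covers the pan, the apples inside (all of step 1 and horizontal distance between lid and pan below 0.0105 m and z of lid in the frame of pan between 0.08 and 0.09 m and angle between lid's own z axis and vertical below 0.06 rad), for 0.3 s.
3. the timer's pointer is held within 4 mm of the clip for 1 s, the pan being covered (x of pointer in the frame of marker between -0.004 and 0.004 m and horizontal distance between lid and pan below 0.0105 m and z of lid in the frame of pan between 0.08 and 0.09 m and angle between lid's own z axis and vertical below 0.06 rad), for 1 s.
4. the timer's slide is back home (within 6 mm) (value of joint slide below 0.006 m), for 0.2 s.
5. the lid is back on the trivet, no edge overhanging (horizontal distance between lid and trivet below 0.0125 m and z of lid in the frame of trivet between 0.008 and 0.017 m and angle between lid's own z axis and vertical below 0.06 rad), for 0.3 s.
At the end, for the whole second after the job is handed in: Each apple present rests on a coaster of its own with its middle within 13.5 mm of the coaster's, the lid lies flat on the trivet within 12.5 mm of its centre, the slide is home within 6 mm, and apples and lid are at rest (all of step 5 and ((horizontal distance between apple0_c and coaster0 below 0.0135 m and z of apple0_c in the frame of coaster0 between 0.026 and 0.046 m) or (horizontal distance between apple0_c and coaster1 below 0.0135 m and z of apple0_c in the frame of coaster1 between 0.026 and 0.046 m) or (horizontal distance between apple0_c and coaster2 below 0.0135 m and z of apple0_c in the frame of coaster2 between 0.026 and 0.046 m)) and ((horizontal distance between apple1_c and coaster0 below 0.0135 m and z of apple1_c in the frame of coaster0 between 0.026 and 0.046 m) or (horizontal distance between apple1_c and coaster1 below 0.0135 m and z of apple1_c in the frame of coaster1 between 0.026 and 0.046 m) or (horizontal distance between apple1_c and coaster2 below 0.0135 m and z of apple1_c in the frame of coaster2 between 0.026 and 0.046 m)) and ((horizontal distance between apple2_c and coaster0 below 0.0135 m and z of apple2_c in the frame of coaster0 between 0.026 and 0.046 m) or (horizontal distance between apple2_c and coaster1 below 0.0135 m and z of apple2_c in the frame of coaster1 between 0.026 and 0.046 m) or (horizontal distance between apple2_c and coaster2 below 0.0135 m and z of apple2_c in the frame of coaster2 between 0.026 and 0.046 m)) and value of joint slide below 0.006 m and linear speed of each of apple0, apple1, apple2, lid below 0.02 m/s); the robot touches nothing.
It fails at once if a bystander (pear, salt jar, cup, spoon, bowl, oil bottle, spatula) is moved more than 25 mm (distance of any of pear, salt, cup, spoon, bowl, oil, spatula from where it was at the start of the episode above 0.025 m).
Of apple0, apple1, apple2 only 2 to 3 are there at a start; the rules pass over those that are not, and their reading is None.
At some moment in a run one of apple0, apple1, apple2, lid may be knocked a few centimetres aside while the robot is not near it.
It also fails if it takes over 210 s, if anything falls off the work surface, if the arm or the gripper's body presses on something with over 40 N, if the wrist force passes 120 N, or if a joint passes its speed limit or range.

## Working session

There is one attempt and no reset: what is moved stays moved. The work goes in short steps, Python scripts to look and compute and a shell command to move; the robot and the scene stay as the last step left them, time stands still between calls to the robot, and variables do not carry over. Pictures are saved under pics/ and viewed, at most 14 in all, crops included, and the job is handed in when it is done.

```bash
ls; mkdir -p pics
cat > h.py <<'E'
import numpy as np, cv2, json
from plant import arm, viewer, sensors
from scipy.spatial.transform import Rotation as R
E
python3 - <<'E'
from h import *
for n in ("scene","top"):
    print(n,viewer.get_calibration(n)); im=viewer.capture(n); cv2.imwrite(f"pics/{n}0.png",cv2.resize(im[:,:,::-1],(800,600),interpolation=cv2.INTER_CUBIC)); np.save(f"pics/{n}0.npy",im)
print(sensors.read_state())
E
```

```text
pics
plant.py
shift.py
scene {'fovy': 50.8372334074412, 'cx': 257.29533763017133, 'cy': 189.3353968140208, 'eye': array([ 1.09703691, -0.74666726,  0.8336917 ]), 'orientation': array([0.86506473, 0.40785645, 0.12225078, 0.26527511])}
top {'fovy': 44.1040775171313, 'cx': 256.8105992855013, 'cy': 197.55603765352265, 'eye': array([0.38761779, 0.06383207, 1.64166286]), 'orientation': array([-0.69666127, -0.02699655,  0.03968159,  0.71579301])}
{'time_s': 0.1, 'joints': array([-1.47902200e+00,  3.42636569e-01,  1.52492633e+00,  6.76134346e-06,
        1.27535291e+00, -1.46015505e-01]), 'joint_velocities': array([-0.00066442, -0.00252688, -0.00294173,  0.00069781,  0.00079089,
        0.00172045]), 'effort': array([ 1.72275155e-03, -4.32004631e+01, -2.44693655e+01,  7.18314364e-02,
        5.25761582e-02, -4.81851896e-05]), 'tool_pos': array([ 0.12365102, -0.50988476,  0.2371213 ]), 'orientation': array([-6.61243266e-04,  9.92940221e-01,  1.18613992e-01,  2.11724400e-05]), 'contact_force': array([-0.4703168 ,  0.58871328, -0.12485475]), 'torque': array([0.0189564 , 0.03158463, 0.02446559]), 'grip_force': 0.0, 'grip_width': 0.09176001377984987}
```

View pics/top0.png

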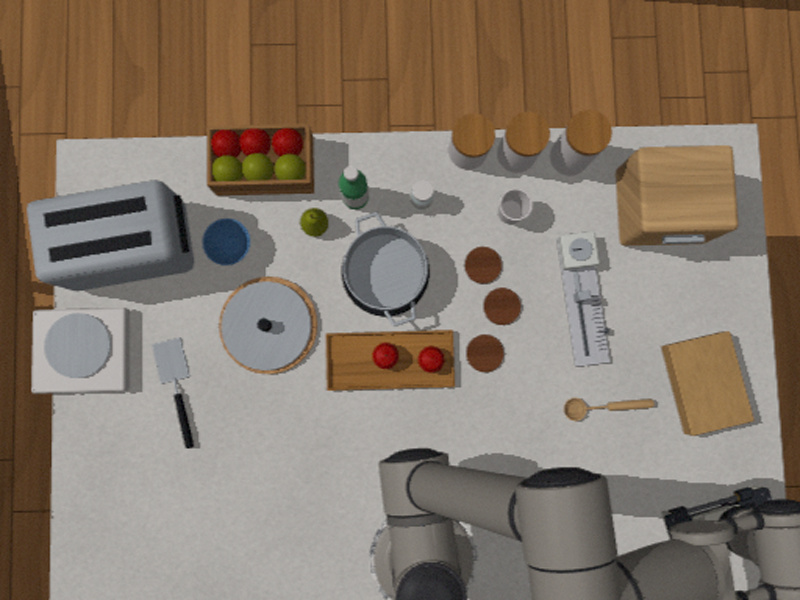

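View pics/scene0.png

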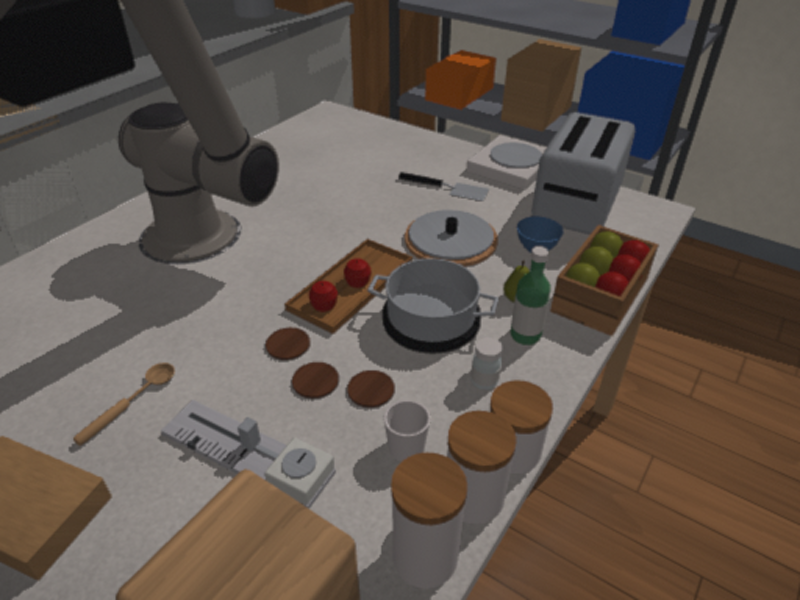

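The top view (800x600) shows two apples at (385,355) and (431,358). The pan is at (386,270), the lid on the trivet at (267,325), coasters at (483,265), (502,306) and (485,352), and the timer at x≈587 with its housing at the top. The scene view agrees. Next I measure.

```bash
cat >> h.py <<'E'
def cal(n):
    c=viewer.get_calibration(n); q=c["orientation"]; return c,R.from_quat([q[1],q[2],q[3],q[0]]).as_matrix(),192/np.tan(np.radians(c["fovy"])/2)
def px2w(n,uv,z):
    c,M,f=cal(n); uv=np.atleast_2d(np.asarray(uv,float))
    d=np.c_[(uv[:,0]-c["cx"])/f,-(uv[:,1]-c["cy"])/f,-np.ones(len(uv))]@M.T
    return c["eye"]+d*((z-c["eye"][2])/d[:,2])[:,None]
def w2px(n,P):
    c,M,f=cal(n); p=(np.atleast_2d(P)-c["eye"])@M
    return np.c_[c["cx"]+f*p[:,0]/-p[:,2],c["cy"]+f*p[:,1]/p[:,2]]
def blobs(mask,amin):
    k,l,s,c=cv2.connectedComponentsWithStats(mask.astype(np.uint8)); return [(c[i],s[i],l==i) for i in range(1,k) if s[i,4]>=amin]
def red(im): h=cv2.cvtColor(im,cv2.COLOR_RGB2HSV); return ((h[...,0]<6)|(h[...,0]>174))&(h[...,1]>170)&(h[...,2]>60)
def brown(im): h=cv2.cvtColor(im,cv2.COLOR_RGB2HSV); return (h[...,0]<14)&(h[...,1]>90)&(h[...,2]<125)&~red(im)
E
python3 - <<'E'
from h import *
for n in ("top","scene"):
    im=np.load(f"pics/{n}0.npy")
    for nm,m,z,a in(("red",red(im),.036,60),("brown",brown(im),.008,150)):
        for c,s,l in blobs(m,a): print(n,nm,c.round(1),s,px2w(n,c,z)[0].round(4))
for n,zs in (("top",1.5625),("scene",1.5625)):
  pts={"top":[("knob",264,325,.054),("pan",386,270,.085)],"scene":[("knob",451,220,.054),("pan",433,291,.085)]}[n]
  for p in pts: print(n,p[0],px2w(n,[p[1]*.64,p[2]*.64],p[3])[0].round(4))
im=np.load("pics/top0.npy"); a=cv2.resize(im[140:270,345:415,::-1],None,fx=5,fy=4.6,interpolation=cv2.INTER_CUBIC)
b=cv2.resize(im[130:250,130:290,::-1],None,fx=2.7,fy=5*0.996*.996,interpolation=cv2.INTER_CUBIC)
A=cv2.resize(im[140:240,340:405,::-1],None,fx=6,fy=6,interpolation=cv2.INTER_CUBIC)
cv2.imwrite("pics/timer.png",A)
cv2.imwrite("pics/pan.png",cv2.resize(im[130:245,130:285,::-1],None,fx=5,fy=5,interpolation=cv2.INTER_CUBIC))
E
```

```text
top red [153.4  90.7] [135  82  38  18 548] [0.9202 0.3808 0.036 ]
top red [183.3  90.4] [174  82  20  18 281] [0.9192 0.2775 0.036 ]
top red [246.5 227.4] [239 220  16  16 206] [0.4386 0.0706 0.036 ]
top red [275.6 229.7] [268 222  16  16 210] [ 0.4284 -0.0276  0.036 ]
top brown [308.8 169.3] [298 158  23  23 417] [ 0.6361 -0.1517  0.008 ]
top brown [320.9 195.7] [310 184  23  24 428] [ 0.5423 -0.1904  0.008 ]
top brown [309.9 225.8] [299 214  23  24 432] [ 0.439 -0.148  0.008]
scene red [399.  170.6] [382 154  34  35 571] [0.8926 0.3984 0.036 ]
scene red [228.3 174.2] [220 166  17  18 239] [0.4409 0.066  0.036 ]
scene red [206.4 188.8] [198 180  18  19 267] [ 0.4297 -0.0315  0.036 ]
scene brown [238.5  32.2] [226   0  23  60 407] [-0.3838  1.2553  0.008 ]
scene brown [290.5  49.7] [ 256   21   62   49 1328] [0.0193 1.1884 0.008 ]
scene brown [380.7 189.4] [353 148  68  66 915] [0.8704 0.3066 0.008 ]
scene brown [431.7 292.4] [  299   151   213   233 29092] [ 1.1186 -0.0045  0.008 ]
scene brown [217.5 179.2] [189 153  59  51 339] [0.4047 0.0531 0.008 ]
scene brown [183.6 219.4] [170 210  28  20 421] [ 0.4412 -0.1536  0.008 ]
scene brown [201.3 242.7] [187 232  29  22 509] [ 0.5441 -0.1957  0.008 ]
scene brown [236.9 248.4] [223 237  29  23 526] [ 0.638  -0.1572  0.008 ]
top knob [0.5101 0.3282 0.054 ]
top pan [0.6178 0.0639 0.085 ]
scene knob [0.5146 0.3236 0.054 ]
scene pan [0.6346 0.0506 0.085 ]
```

View pics/timer.png

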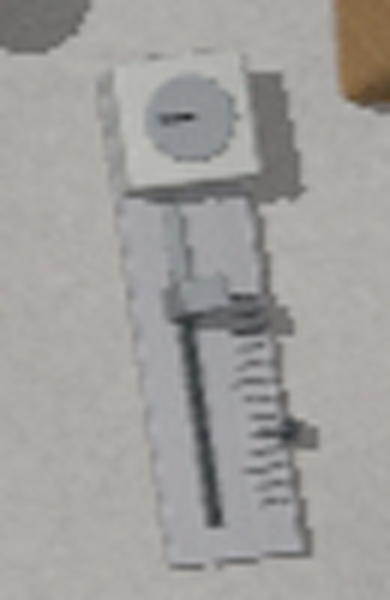

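View pics/pan.png

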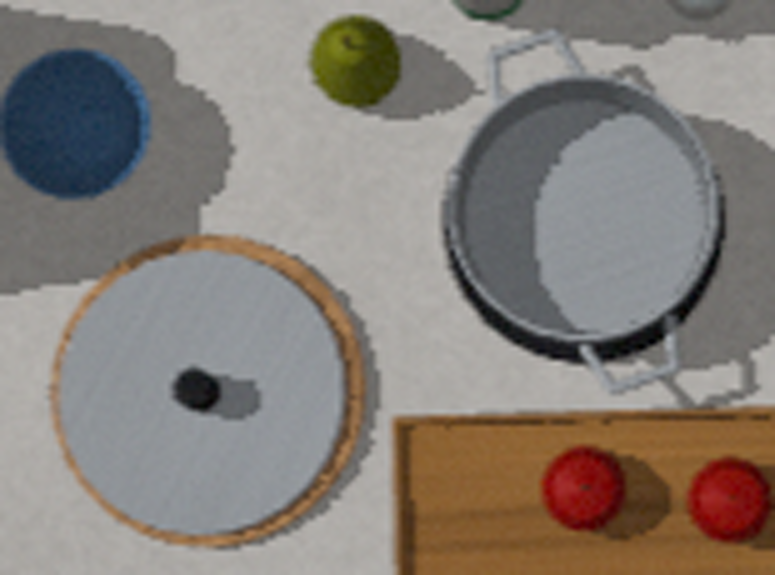

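Crops: the pan rim is centred at about native (246,171) and the lid knob at (169.5,207.5). On the timer, the clip is at crop (290,432), beside the rule, and the tab is at about (202,293). I'll refine the circles with a gradient fit in both cameras.

```bash
cat >> h.py <<'E'
T=np.linspace(0,2*np.pi,180,endpoint=False)
def fitcirc(n,im,r,z,xy0,span=.014,st=.001):
    g=cv2.GaussianBlur(im.astype(np.float32),(0,0),.8); best=None
    def samp(x,y,rr):
        p=w2px(n,np.c_[x+rr*np.cos(T),y+rr*np.sin(T),np.full(180,z)]).astype(np.float32)
        return cv2.remap(g,p[None,:,0].copy(),p[None,:,1].copy(),cv2.INTER_LINEAR)[0]
    S={}
    for dx in np.arange(-span,span+1e-6,st):
        for dy in np.arange(-span,span+1e-6,st):
            x,y=xy0[0]+dx,xy0[1]+dy
            S[x,y]=np.minimum(np.abs(samp(x,y,r+.003)-samp(x,y,r-.003)).sum(1),90).mean()
    k=max(S,key=S.get); m=S[k]; K=np.array([q for q in S if S[q]>.97*m]); return K.mean(0).round(4),round(float(m),1)
E
python3 - <<'E'
from h import *
for nm,r,z,xy in (("rim",.09,.085,(.622,.062)),("hot",.098,.02,(.622,.062)),("lid",.098,.02,(.512,.326)),("triv",.108,.012,(.512,.322)),("c0",.042,.008,(.637,-.154)),("c1",.042,.008,(.543,-.193)),("c2",.042,.008,(.440,-.151))):
    for n in ("top","scene"): print(nm,n,fitcirc(n,np.load(f"pics/{n}0.npy"),r,z,xy))
def t(u,v,z): return px2w("top",[340+u/6-.42,140+v/6-.42],z)[0].round(4)
print("bed corners",t(168,568,.012),t(308,555,.012),"left/right top",t(118,198,.012),t(262,198,.012))
print("tab",t(198,283,.065),"clip",t(288,430,.024))
im=np.load("pics/scene0.npy");cv2.imwrite("pics/timer_s.png",cv2.resize(im[250:325,95:215,::-1],None,fx=6,fy=6,interpolation=cv2.INTER_CUBIC))
E
```

```text
rim top (array([0.6222, 0.0686]), 78.2)Traceback (most recent call last):
  File "<stdin>", line 3, in <module>
  File "h.py", line 27, in fitcirc
    S[x,y]=np.minimum(np.abs(samp(x,y,r+.003)-samp(x,y,r-.003)).sum(1),90).mean()
                             ~~~~^^^^^^^^^^^^
  File "h.py", line 21, in samp
    p=w2px(n,np.c_[x+rr*np.cos(T),y+rr*np.sin(T),np.full(180,z)]).astype(np.float32)
      ~~~~^^^^^^^^^^^^^^^^^^^^^^^^^^^^^^^^^^^^^^^^^^^^^^^^^^^^^^^
  File "h.py", line 11, in w2px
    c,M,f=cal(n); p=(np.atleast_2d(P)-c["eye"])@M
          ~~~^^^
  File "h.py", line 5, in cal
    c=viewer.get_calibration(n); q=c["orientation"]; return c,R.from_quat([q[1],q[2],q[3],q[0]]).as_matrix(),192/np.tan(np.radians(c["fovy"])/2)
ValueError: time passes only in moves, steps and waits
```

Cache the calibration instead of calling it each time.

```bash
sed -i 's/^def cal(n):/import functools\n@functools.cache\ndef cal(n):/' h.py
python3 - <<'E'
from h import *
for nm,r,z,xy in (("rim",.09,.085,(.622,.062)),("hot",.098,.02,(.622,.062)),("lid",.098,.02,(.512,.326)),("triv",.108,.012,(.512,.322)),("c0",.042,.008,(.637,-.154)),("c1",.042,.008,(.543,-.193)),("c2",.042,.008,(.440,-.151))):
    for n in ("top","scene"): print(nm,n,fitcirc(n,np.load(f"pics/{n}0.npy"),r,z,xy))
def t(u,v,z): return px2w("top",[340+u/6-.42,140+v/6-.42],z)[0].round(4)
print("bed corners",t(168,568,.012),t(308,555,.012),"left/right top",t(118,198,.012),t(262,198,.012))
print("tab",t(198,283,.065),"clip",t(288,430,.024))
im=np.load("pics/scene0.npy");cv2.imwrite("pics/timer_s.png",cv2.resize(im[250:325,95:215,::-1],None,fx=6,fy=6,interpolation=cv2.INTER_CUBIC))
E
```

```text
rim top (array([0.6222, 0.0686]), 78.2)
rim scene (array([0.6239, 0.0639]), 52.7)
hot top (array([0.6244, 0.065 ]), 81.8)
hot scene (array([0.6331, 0.0504]), 60.4)
lid top (array([0.513 , 0.3355]), 71.7)
lid scene (array([0.5141, 0.3288]), 44.9)
triv top (array([0.5116, 0.3189]), 71.7)
triv scene (array([0.5198, 0.3091]), 33.7)
c0 top (array([ 0.6355, -0.1525]), 90.0)
c0 scene (array([ 0.6372, -0.158 ]), 90.0)
c1 top (array([ 0.5422, -0.1914]), 90.0)
c1 scene (array([ 0.544 , -0.1965]), 90.0)
c2 top (array([ 0.4391, -0.1492]), 90.0)
c2 scene (array([ 0.4412, -0.1544]), 90.0)
bed corners [ 0.4046 -0.3453  0.012 ] [ 0.4098 -0.4264  0.012 ] left/right top [ 0.6194 -0.3269  0.012 ] [ 0.6173 -0.4108  0.012 ]
tab [ 0.5627 -0.3568  0.065 ] clip [ 0.4812 -0.4152  0.024 ]
```

View pics/timer_s.png

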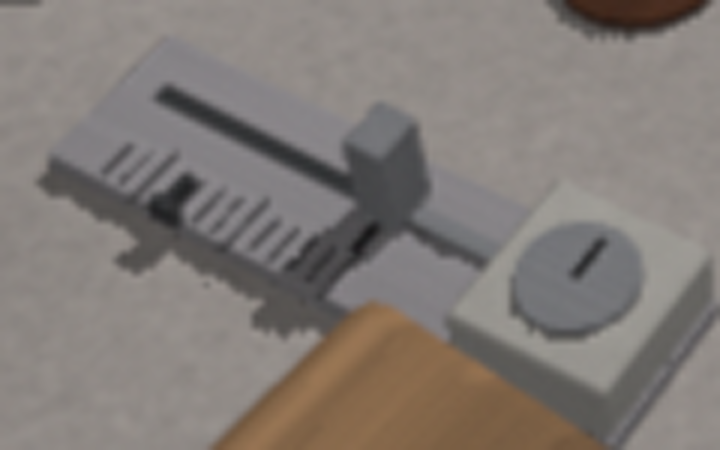

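Scene crop: clip at (180,198), tab at (385,150), pointer under the tab. Top and scene fits differ by a steady ~5 mm in y, so I'll use the averages and check them against the arm.

First the hover over apple0.

```bash
cat >> h.py <<'E'
def go(x,y,z,yaw=None,s=None):
    s=s or sensors.read_state(); q=s["orientation"]; M=R.from_quat([q[1],q[2],q[3],q[0]]).as_matrix()
    d=(np.array([x,y,z])-s["tool_pos"])@M; cy=np.arctan2(M[1,0],M[0,0]); t=0 if yaw is None else (cy-yaw+np.pi/2)%np.pi-np.pi/2
    print("shift",d.round(4),"turn",round(t,3),"yaw",round(cy,3),"n>=",int(np.ceil(np.linalg.norm(d)/.05)),"j6",s["joints"][5].round(2))
E
python3 -c "
from h import *
go(.36,-.25,.24,0);go(.44,.068,.15,0)"
```

```text
shift [ 0.2909 -0.1969 -0.0026] turn 0.238 yaw 0.238 n>= 8 j6 -0.15
shift [ 0.4436 -0.487   0.0878] turn 0.238 yaw 0.238 n>= 14 j6 -0.15
```

The manual's scale: shifts go in shares of 0.8 m and turns go in shares of 2 rad. Converting my numbers, 0.29 m / 0.8 = 0.3625, -0.197 m / 0.8 = -0.2463, 0.238 rad / 2 = 0.119.

```bash
python3 shift.py '[[[0.3625, -0.2463, 0], 0.06, 0.078], [[0.3625, -0.2463, 0], 0.119, 0.078], [[0.3625, -0.2463, 0], 0.119, 0.078], [[0.3625, -0.2463, 0], 0.119, 0.078], [[0.3625, -0.2463, 0], 0.119, 0.078], [[0.3625, -0.2463, 0], 0.119, 0.078], [[0.3625, -0.2463, 0], 0.119, 0.078], [[0.3625, -0.2463, 0], 0.119, 0.078], [[0.3625, -0.2463, 0], 0.119, 0.078]]' 15
python3 -c "
from h import *
go(.44,.068,.12,0)"
```

```text
time_s: 1.0
tool_pos: [0.3595, -0.2496, 0.2375]
orientation: [-0.0, 1.0, 0.002, -0.0]
contact_force: [-0.4, -0.2, 0.2]
grip_width: 0.0781
grip_force: 0.0
shift [ 0.0816 -0.3173  0.1175] turn 0.003 yaw 0.003 n>= 7 j6 0.79
```

```bash
python3 shift.py '[[[0.1025, -0.3963, 0.1463], 0, 0.078], [[0.1025, -0.3963, 0.1463], 0, 0.078], [[0.1025, -0.3963, 0.1463], 0, 0.078], [[0.1025, -0.3963, 0.1463], 0, 0.078], [[0.1025, -0.3963, 0.1463], 0, 0.078], [[0.1025, -0.3963, 0.1463], 0, 0.078], [[0.1025, -0.3963, 0.1463], 0, 0.078], [[0.1025, -0.3963, 0.1463], 0, 0.078], [[0.1025, -0.3963, 0.1463], 0, 0.078]]' 15
python3 - <<'E'
from h import *
go(.44,.068,.032,0)
im=viewer.capture("scene"); cv2.imwrite("pics/s1.png",cv2.resize(im[120:240,130:300,::-1],None,fx=4.5,fy=4.5,interpolation=cv2.INTER_CUBIC))
E
```

```text
time_s: 1.9
tool_pos: [0.4411, 0.0658, 0.1201]
orientation: [0.0, 1.0, 0.0, -0.001]
contact_force: [-0.0, 0.1, -0.0]
grip_width: 0.0782
grip_force: 0.0
shift [-0.001  -0.0023  0.0881] turn 0.0 yaw 0.0 n>= 2 j6 1.55
```

View pics/s1.png

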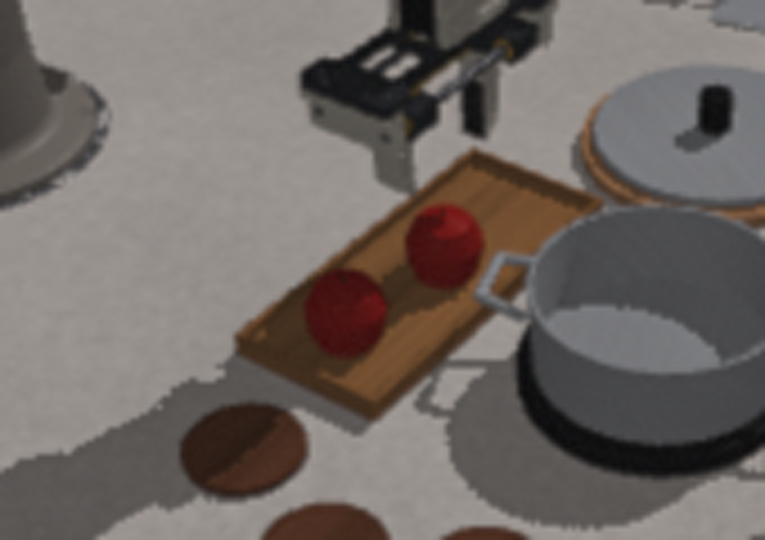

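The picture shows the open fingers straddling the line above the rear apple at (445,245), the other apple at (345,312) clear of them. Descend and close.

In the tool's units: 0.088 m / 0.8 = 0.11, 0.075 m / 0.8 = 0.0938.

```bash
python3 shift.py '[[[-0.0013, -0.0025, 0.05], 0, 0.078], [[-0.0013, -0.0025, 0.0938], 0, 0.078], [[-0.0013, -0.0025, 0.11], 0, 0.078], [[-0.0013, -0.0025, 0.11], 0, 0.078], [[-0.0013, -0.0025, 0.11], 0, 0.03], [[-0.0013, -0.0025, 0.11], 0, 0.03], [[-0.0013, -0.0025, 0.11], 0, 0.03], [[-0.0013, -0.0025, 0.11], 0, 0.03], [[-0.0013, -0.0025, 0.11], 0, 0.03]]' 15
python3 shift.py '[[[0, 0, -0.0375], 0, 0.03], [[0, 0, -0.0875], 0, 0.03], [[0, 0, -0.125], 0, 0.03], [[0, 0, -0.15], 0, 0.03], [[0, 0, -0.15], 0, 0.03]]'
python3 - <<'E'
from h import *
s=sensors.read_state();print(s["tool_pos"].round(4))
for n in("top","scene"):
    im=viewer.capture(n)
    for c,_,_ in blobs(red(im),60): 
        p=px2w(n,c,s["tool_pos"][2]+.008-.004)[0]; q=px2w(n,c,.036)[0]; print(n,"in hand",p.round(4),"on tray",q.round(4))
E
```

```text
time_s: 2.85
tool_pos: [0.441, 0.0682, 0.0337]
orientation: [0.0, 1.0, 0.0, 0.001]
contact_force: [-1.2, -2.2, 7.1]
grip_width: 0.0571
grip_force: 15.0
time_s: 3.35
tool_pos: [0.4418, 0.0686, 0.1554]
orientation: [0.0, 1.0, 0.0, 0.003]
contact_force: [-0.6, -0.3, -2.3]
grip_width: 0.0572
grip_force: 15.0
[0.4418 0.0686 0.1554]
top in hand [0.8792 0.3565 0.1594] on tray [0.9201 0.3808 0.036 ]
top in hand [0.8781 0.261  0.1594] on tray [0.919  0.2774 0.036 ]
top in hand [ 0.4224 -0.0349  0.1594] on tray [ 0.4253 -0.0431  0.036 ]
scene in hand [0.4523 0.0636 0.1594] on tray [0.3344 0.2119 0.036 ]
scene in hand [0.924  0.2215 0.1594] on tray [0.8923 0.3987 0.036 ]
scene in hand [ 0.5339 -0.1432  0.1594] on tray [ 0.4309 -0.0328  0.036 ]
```

In the tool's units: 0.219 m / 0.8 = 0.2738, 0.2 m / 0.8 = 0.25.

```bash
python3 shift.py '[[[0.0625, 0, 0], 0, 0.03], [[0.125, 0, 0], 0, 0.03], [[0.1875, 0, 0], 0, 0.03], [[0.25, 0.0019, 0], 0, 0.03], [[0.2738, 0.0025, 0], 0, 0.03], [[0.2738, 0.0025, 0], 0, 0.03], [[0.2738, 0.0025, 0.05], 0, 0.03], [[0.2738, 0.0025, 0.1], 0, 0.03], [[0.2738, 0.0025, 0.125], 0, 0.03], [[0.2738, 0.0025, 0.1338], 0, 0.03], [[0.2738, 0.0025, 0.1338], 0, 0.03]]'
python3 shift.py '[[[0, 0, 0], 0, 0.068], [[0, 0, 0], 0, 0.068], [[0, 0, -0.025], 0, 0.068], [[0, 0, -0.075], 0, 0.068], [[0, 0, -0.1375], 0, 0.068]]'
python3 - <<'E'
from h import *
go(.49,-.03,.15,0);go(.4295,-.03,.15,0)
E
```

```text
time_s: 4.55
tool_pos: [0.6568, 0.0666, 0.0441]
orientation: [0.0, 1.0, 0.0, -0.002]
contact_force: [-0.7, -0.9, -1.0]
grip_width: 0.0571
grip_force: 15.0
time_s: 5.05
tool_pos: [0.6576, 0.0665, 0.1547]
orientation: [-0.0, 1.0, -0.0, -0.002]
contact_force: [0.5, -0.0, 1.0]
grip_width: 0.0681
grip_force: 0.0
shift [-0.1676  0.0965  0.0056] turn -0.0 yaw -0.0 n>= 4 j6 1.56
shift [-0.2281  0.0965  0.0059] turn -0.0 yaw -0.0 n>= 5 j6 1.56
```

In the tool's units: -0.228 m / 0.8 = -0.285, -0.18 m / 0.8 = -0.225.

```bash
python3 shift.py '[[[-0.0625, 0.0263, 0], 0, 0.078], [[-0.125, 0.0525, 0], 0, 0.078], [[-0.175, 0.075, 0], 0, 0.078], [[-0.225, 0.1, 0], 0, 0.078], [[-0.285, 0.1206, 0.0063], 0, 0.078], [[-0.285, 0.1206, 0.0063], 0, 0.078], [[-0.285, 0.1206, 0.0063], 0, 0.078]]'
python3 - <<'E'
from h import *
s=sensors.read_state();print(s["tool_pos"].round(4)); go(.4295,-.0295,.032,0)
for n in("top","scene"):
    im=viewer.capture(n); np.save(f"pics/{n}1.npy",im)
    for c,_,_ in blobs(red(im),60): 
        print(n,"in pan",px2w(n,c,.051)[0].round(4),"on tray",px2w(n,c,.036)[0].round(4))
E
```

```text
time_s: 5.75
tool_pos: [0.4306, -0.0303, 0.1512]
orientation: [0.0, 1.0, -0.001, 0.001]
contact_force: [1.0, 0.1, 0.5]
grip_width: 0.0779
grip_force: 0.0
[ 0.4306 -0.0303  0.1512]
shift [-0.0012 -0.0008  0.1192] turn -0.002 yaw -0.002 n>= 3 j6 1.32
top in pan [0.9148 0.3428 0.051 ] on tray [0.9198 0.3454 0.036 ]
top in pan [0.6545 0.0682 0.051 ] on tray [0.657  0.0682 0.036 ]
scene in pan [0.8961 0.377  0.051 ] on tray [0.8922 0.3985 0.036 ]
scene in pan [ 0.4423 -0.0451  0.051 ] on tray [ 0.4298 -0.0316  0.036 ]
scene in pan [0.65   0.0708 0.051 ] on tray [0.6414 0.0865 0.036 ]
```

In the tool's units: 0.119 m / 0.8 = 0.1488, 0.1 m / 0.8 = 0.125.

```bash
python3 shift.py '[[[-0.0013, -0.0013, 0.0625], 0, 0.078], [[-0.0013, -0.0013, 0.125], 0, 0.078], [[-0.0013, -0.0013, 0.1488], 0, 0.078], [[-0.0013, -0.0013, 0.1488], 0, 0.078], [[-0.0013, -0.0013, 0.1488], 0, 0.03], [[-0.0013, -0.0013, 0.1488], 0, 0.03], [[-0.0013, -0.0013, 0.1488], 0, 0.03], [[-0.0013, -0.0013, 0.1488], 0, 0.03], [[-0.0013, -0.0013, 0.1488], 0, 0.03]]' 15
python3 shift.py '[[[0, 0, -0.0375], 0, 0.03], [[0, 0, -0.0875], 0, 0.03], [[0, 0, -0.125], 0, 0.03], [[0, 0, -0.15], 0, 0.03], [[0, 0, -0.15], 0, 0.03]]'
python3 - <<'E'
from h import *
go(.585,.066,.153,0);go(.585,.066,.046,0)
E
```

```text
time_s: 6.75
tool_pos: [0.4313, -0.0292, 0.0328]
orientation: [0.0, 1.0, -0.0, 0.001]
contact_force: [1.3, 1.0, 6.8]
grip_width: 0.0569
grip_force: 15.0
time_s: 7.25
tool_pos: [0.4316, -0.0294, 0.1543]
orientation: [0.001, 1.0, -0.0, 0.003]
contact_force: [-0.0, 0.7, -0.9]
grip_width: 0.0568
grip_force: 15.0
shift [ 0.1534 -0.0954  0.002 ] turn -0.0 yaw -0.0 n>= 4 j6 1.33
shift [ 0.1528 -0.0956  0.109 ] turn -0.0 yaw -0.0 n>= 5 j6 1.33
```

In the tool's units: 0.153 m / 0.8 = 0.1913, 0.12 m / 0.8 = 0.15.

```bash
python3 shift.py '[[[0.05, -0.03, 0], 0, 0.03], [[0.1, -0.06, 0], 0, 0.03], [[0.15, -0.0938, 0], 0, 0.03], [[0.1913, -0.1194, 0], 0, 0.03], [[0.1913, -0.1194, 0], 0, 0.03], [[0.1913, -0.1194, 0], 0, 0.03], [[0.1913, -0.1194, 0.05], 0, 0.03], [[0.1913, -0.1194, 0.1], 0, 0.03], [[0.1913, -0.1194, 0.125], 0, 0.03], [[0.1913, -0.1194, 0.135], 0, 0.03], [[0.1913, -0.1194, 0.135], 0, 0.03]]'
python3 shift.py '[[[0, 0, 0], 0, 0.068], [[0, 0, 0], 0, 0.068], [[0, 0, -0.025], 0, 0.068], [[0, 0, -0.075], 0, 0.068], [[0, 0, -0.1375], 0, 0.068], [[0, 0, -0.1375], 0, 0.068]]'
python3 - <<'E'
from h import *
go(.5,.24,.153,0); go(.512,.327,.13,0)
E
```

```text
time_s: 8.35
tool_pos: [0.5816, 0.0656, 0.043]
orientation: [0.0, 1.0, -0.001, -0.001]
contact_force: [0.1, -0.1, -0.7]
grip_width: 0.057
grip_force: 15.0
time_s: 8.95
tool_pos: [0.5869, 0.0663, 0.1612]
orientation: [0.0, 1.0, -0.0, 0.007]
contact_force: [0.8, -0.2, -0.2]
grip_width: 0.068
grip_force: 0.0
shift [-0.0871 -0.1737  0.007 ] turn -0.0 yaw -0.0 n>= 4 j6 1.55
shift [-0.0754 -0.2607  0.0301] turn -0.0 yaw -0.0 n>= 6 j6 1.55
```

In the tool's units: -0.187 m / 0.8 = -0.2338, -0.16 m / 0.8 = -0.2.

```bash
python3 shift.py '[[[-0.05, -0.0375, 0], 0, 0.068], [[-0.1, -0.0713, 0], 0, 0.068], [[-0.15, -0.1063, 0], 0, 0.068], [[-0.2, -0.1438, 0], 0, 0.068], [[-0.2338, -0.1675, 0], 0, 0.068], [[-0.2338, -0.1675, 0], 0, 0.068]]'
python3 - <<'E'
from h import *
for n in("top","scene"):
    im=viewer.capture(n); np.save(f"pics/{n}2.npy",im)
    for c,_,_ in blobs(red(im),60): print(n,"in pan",px2w(n,c,.051)[0].round(4),"tray",px2w(n,c,.036)[0].round(4))
    h=cv2.cvtColor(im,cv2.COLOR_RGB2HSV)[...,2]<45
    u,v=w2px(n,[.512,.326,.054])[0]; m=np.zeros_like(h); m[int(v)-14:int(v)+15,int(u)-14:int(u)+15]=1
    for c,s,_ in blobs(h&m,20): print(n,"knob",c,s,px2w(n,c,.05)[0].round(4))
im=np.load("pics/top2.npy");cv2.imwrite("pics/t2.png",cv2.resize(im[125:255,125:305,::-1],None,fx=4,fy=4,interpolation=cv2.INTER_CUBIC))
E
```

```text
time_s: 9.55
tool_pos: [0.3927, 0.202, 0.1538]
orientation: [-0.0, 1.0, 0.002, -0.001]
contact_force: [-0.3, -0.2, -0.5]
grip_width: 0.0682
grip_force: 0.0
top in pan [0.9148 0.3429 0.051 ] tray [0.9198 0.3455 0.036 ]
top in pan [0.6549 0.0683 0.051 ] tray [0.6574 0.0684 0.036 ]
top in pan [0.5777 0.0674 0.051 ] tray [0.5794 0.0674 0.036 ]
top knob [169.26530612 207.67346939] [166 204   8   8  49] [0.5115 0.3279 0.05  ]
scene in pan [0.8964 0.3774 0.051 ] tray [0.8926 0.3989 0.036 ]
scene in pan [0.5786 0.0626 0.051 ] tray [0.5687 0.0781 0.036 ]
scene in pan [0.6501 0.0708 0.051 ] tray [0.6416 0.0865 0.036 ]
scene knob [288.47457627 144.08474576] [286 139   6  11  59] [0.522  0.3104 0.05  ]
```

View pics/t2.png

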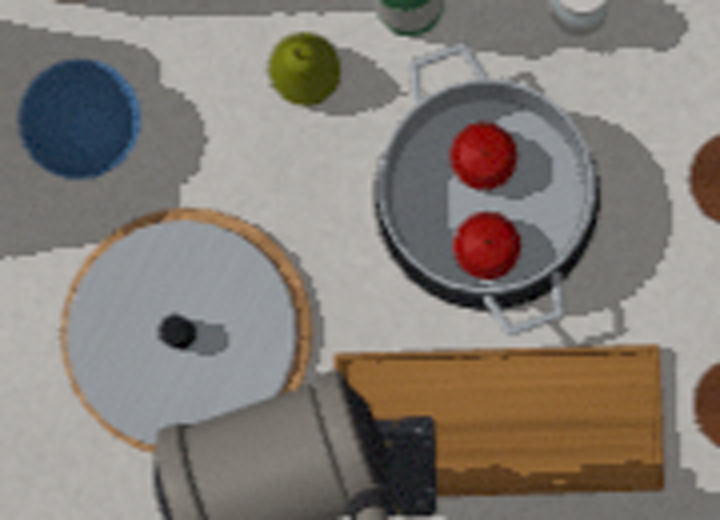

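Both apples are upright in the pan, at crop (483,156) and (487,245), and the lid knob is at (178,331). Now the lid.

Run:
```python
from h import *
go(.513,.3265,.13,0);go(.513,.3265,.036,0)
```

```text
shift [ 0.1169 -0.1255  0.0243] turn 0.001 yaw 0.001 n>= 4 j6 1.87
shift [ 0.1167 -0.1255  0.1183] turn 0.001 yaw 0.001 n>= 5 j6 1.87
```

In the tool's units: -0.1255 m / 0.8 = -0.1569, 0.118 m / 0.8 = 0.1475.

```bash
python3 shift.py '[[[0.05, -0.05, 0], 0, 0.06], [[0.1, -0.1063, 0], 0, 0.06], [[0.1463, -0.1569, 0], 0, 0.06], [[0.1463, -0.1569, 0], 0, 0.06], [[0.1463, -0.1569, 0.0375], 0, 0.06], [[0.1463, -0.1569, 0.075], 0, 0.06], [[0.1463, -0.1569, 0.1], 0, 0.06], [[0.1463, -0.1569, 0.125], 0, 0.06], [[0.1463, -0.1569, 0.1375], 0, 0.06], [[0.1463, -0.1569, 0.1475], 0, 0.06], [[0.1463, -0.1569, 0.1475], 0, 0.06]]'
python3 shift.py '[[[0, 0, 0], 0, 0.01], [[0, 0, 0], 0, 0.01], [[0, 0, 0], 0, 0.01], [[0, 0, 0], 0, 0.01], [[0, 0, 0], 0, 0.01], [[0, 0, 0], 0, 0.01]]' 45
python3 shift.py '[[[0, 0, -0.0125], 0, 0.01], [[0, 0, -0.0375], 0, 0.01], [[0, 0, -0.075], 0, 0.01], [[0, 0, -0.1125], 0, 0.01], [[0, 0, -0.15], 0, 0.01], [[0, 0, -0.15], 0, 0.01]]'
python3 - <<'E'
from h import *
go(.6235,.067,.155,0)
E
```

```text
time_s: 10.75
tool_pos: [0.5135, 0.3254, 0.0349]
orientation: [0.0, 1.0, -0.0, -0.0]
contact_force: [-0.9, -0.9, 0.8]
grip_width: 0.0603
grip_force: 0.0
time_s: 11.35
tool_pos: [0.5136, 0.3265, 0.0363]
orientation: [-0.0, 1.0, -0.0, 0.001]
contact_force: [-0.7, 1.9, 3.3]
grip_width: 0.0269
grip_force: 45.0
time_s: 11.95
tool_pos: [0.5151, 0.3267, 0.1602]
orientation: [-0.001, 1.0, -0.0, 0.004]
contact_force: [0.4, 0.3, -3.4]
grip_width: 0.0271
grip_force: 45.0
shift [0.1084 0.2597 0.0052] turn -0.0 yaw -0.0 n>= 6 j6 2.01
```

In the tool's units: 0.26 m / 0.8 = 0.325, 0.155 m / 0.8 = 0.1938.

```bash
python3 shift.py '[[[0.0188, 0.0438, 0], 0, 0.01], [[0.0375, 0.0938, 0], 0, 0.01], [[0.0625, 0.1438, 0], 0, 0.01], [[0.0813, 0.1938, 0], 0, 0.01], [[0.1, 0.2438, 0], 0, 0.01], [[0.1188, 0.2875, 0], 0, 0.01], [[0.135, 0.325, 0], 0, 0.01], [[0.135, 0.325, 0], 0, 0.01], [[0.135, 0.325, 0.025], 0, 0.01], [[0.135, 0.325, 0.0438], 0, 0.01], [[0.135, 0.325, 0.0525], 0, 0.01], [[0.135, 0.325, 0.0525], 0, 0.01]]'
python3 - <<'E'
from h import *
s=sensors.read_state();print(s["tool_pos"].round(4))
for n in("top","scene"):
    im=viewer.capture(n); np.save(f"pics/{n}3.npy",im)
    cv2.imwrite(f"pics/{n}3.png",cv2.resize(im[120:240,200:320,::-1],None,fx=4,fy=4,interpolation=cv2.INTER_CUBIC))
a=cv2.imread("pics/top3.png");b=cv2.imread("pics/scene3.png"); cv2.imwrite("pics/p3.png",cv2.resize(np.hstack([a,b]),(800,400)))
E
```

```text
time_s: 13.15
tool_pos: [0.6198, 0.0664, 0.1117]
orientation: [0.0, 1.0, 0.0, -0.002]
contact_force: [0.0, 0.6, -2.1]
grip_width: 0.027
grip_force: 45.0
[0.6198 0.0664 0.1117]
```

View pics/p3.png

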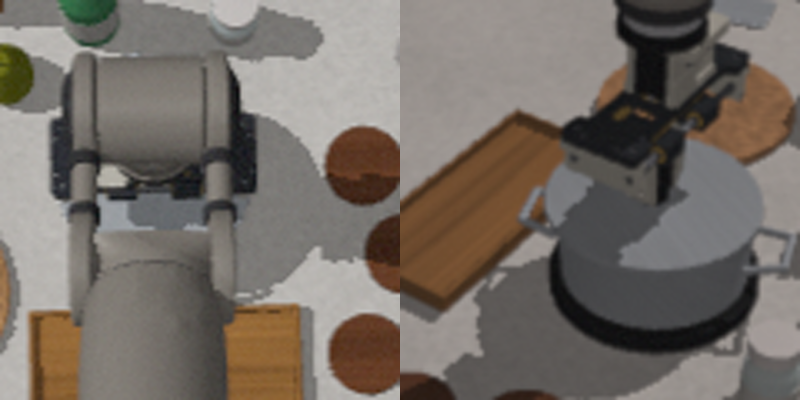

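The lid hovers level and roughly centred over the pan (lid centre 654, hotplate centre 654 in the scene half). I nudge x by +3 mm, lower it and release.

In the tool's units: 0.004 m / 0.8 = 0.005, 0.003 m / 0.8 = 0.0038.

```bash
python3 shift.py '[[[0.0038, 0, 0], 0, 0.01], [[0.0038, 0, 0.0038], 0, 0.01], [[0.0038, 0, 0.005], 0, 0.01], [[0.0038, 0, 0.005], 0, 0.01]]'
python3 shift.py '[[[0, 0, 0], 0, 0.06], [[0, 0, 0], 0, 0.06], [[0, 0, 0], 0, 0.06], [[0, 0, -0.025], 0, 0.06], [[0, 0, -0.0625], 0, 0.06], [[0, 0, -0.1], 0, 0.06], [[-0.05, 0.0625, -0.1], 0, 0.06], [[-0.075, 0.1125, -0.1], 0, 0.06], [[-0.1, 0.175, -0.1], 0, 0.06], [[-0.125, 0.225, -0.1], 0, 0.06], [[-0.125, 0.275, -0.1], 0, 0.06], [[-0.125, 0.325, -0.1], 0, 0.06]]'
python3 - <<'E'
from h import *
for n in("top","scene"):
    im=viewer.capture(n); np.save(f"pics/{n}4.npy",im)
    print(n,"lid",fitcirc(n,im,.098,.093,(.623,.066),.012),"triv",fitcirc(n,im,.108,.012,(.512,.322)),"hot",fitcirc(n,im,.098,.02,(.622,.062),.012))
    cv2.imwrite(f"pics/{n}4.png",cv2.resize(im[120:240,200:320,::-1],None,fx=4,fy=4,interpolation=cv2.INTER_CUBIC))
a=cv2.imread("pics/top4.png");b=cv2.imread("pics/scene4.png"); cv2.imwrite("pics/p4.png",cv2.resize(np.hstack([a,b]),(800,400)))
E
```

```text
time_s: 13.65
tool_pos: [0.6242, 0.066, 0.1097]
orientation: [0.0, 1.0, -0.0, 0.0]
contact_force: [-0.0, 0.8, -3.3]
grip_width: 0.0272
grip_force: 45.0
time_s: 14.85
tool_pos: [0.5233, -0.1963, 0.1906]
orientation: [0.0, 1.0, -0.001, 0.001]
contact_force: [1.0, 0.1, 0.5]
grip_width: 0.0598
grip_force: 0.0
top lid (array([0.6254, 0.0681]), 56.2) triv (array([0.5141, 0.3239]), 75.8) hot (array([0.6336, 0.0668]), 46.8)
scene lid (array([0.6239, 0.0657]), 60.0) triv (array([0.5184, 0.3176]), 42.2) hot (array([0.6322, 0.0515]), 62.1)
```

View pics/p4.png

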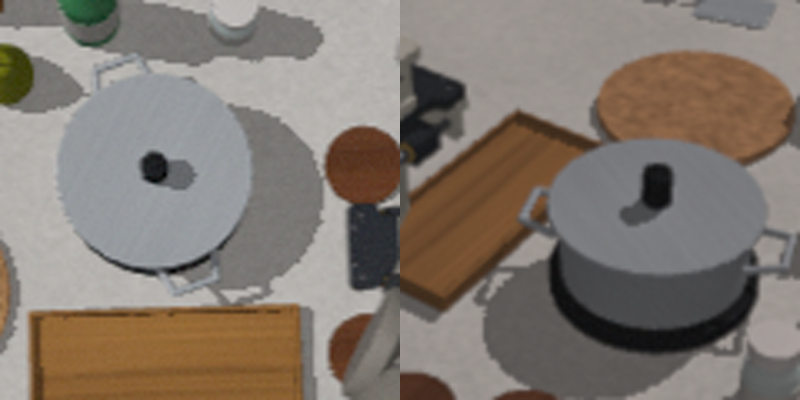

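The lid is seated flat and centred: knob at (154,167) in the top half, rim covered all round. Fits put it about 2 mm off the pan centre. Now the timer's tab and line.

Run:
```python
from h import *
t=lambda u,v,z: px2w("top",[340+u/6-.42,140+v/6-.42],z)[0].round(4)
s=lambda u,v,z: px2w("scene",[95+u/6-.42,250+v/6-.42],z)[0].round(4)
print("slot top",t(190,320,.012),t(213,525,.012),"scene",s(160,94,.012),s(345,187,.012))
print("tab",t(206,291,.065),s(381,130,.065)); print("pointer?",s(368,237,.016),"clip",s(188,182,.024),s(168,208,.012),t(290,432,.024))
im=viewer.capture("top"); im2=viewer.capture("scene")
cv2.imwrite("pics/tm.png",np.hstack([cv2.resize(im[170:235,350:400,::-1],(400,520),interpolation=cv2.INTER_LANCZOS4),cv2.resize(im2[255:320,115:165,::-1],(400,520),interpolation=cv2.INTER_LANCZOS4)]))
```

```text
slot top [ 0.5471 -0.3652  0.012 ] [ 0.4285 -0.3725  0.012 ] scene [ 0.4265 -0.3759  0.012 ] [ 0.5284 -0.3665  0.012 ]
tab [ 0.558  -0.3611  0.065 ] [ 0.5567 -0.3629  0.065 ]
pointer? [ 0.5571 -0.3811  0.016 ] clip [ 0.4815 -0.4065  0.024 ] [ 0.4757 -0.4152  0.012 ] [ 0.4801 -0.4163  0.024 ]
```

View pics/tm.png

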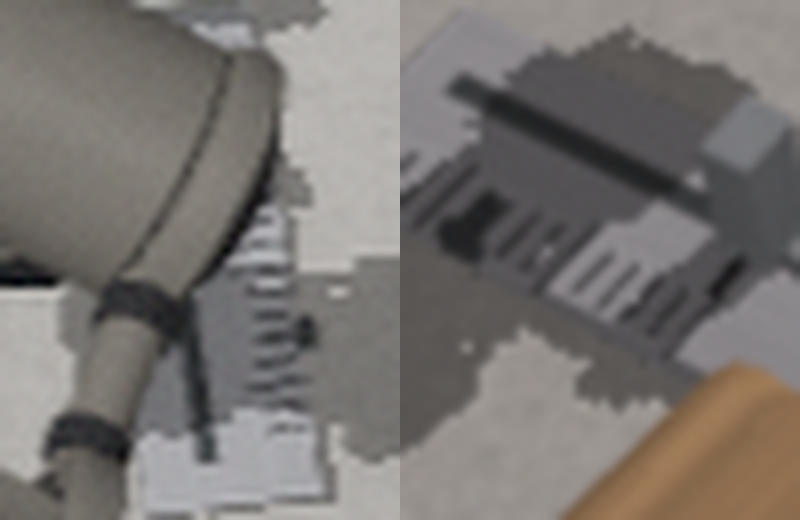

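Scene half: slot line, clip at (475,225), pointer bar at (725,277), tab top at (745,130). Tab is at (0.557,-0.362), timer yaw is about 0.077, and the estimated pull is about 0.08 m. I'll pinch along the pull.

Run:
```python
from h import *
go(.557,-.362,.14,.077+np.pi/2);go(.557,-.362,.044,.077+np.pi/2)
```

```text
shift [0.0334 0.1672 0.0498] turn 1.491 yaw -0.002 n>= 4 j6 1.08
shift [0.0334 0.1672 0.1458] turn 1.491 yaw -0.002 n>= 5 j6 1.08
```

The manual's scale: shifts go in shares of 0.8 m and turns go in shares of 2 rad. Converting my numbers, 0.167 m / 0.8 = 0.2088, 0.14 m / 0.8 = 0.175, 0.15 rad / 2 = 0.075.

```bash
python3 shift.py '[[[0.0413, 0.0625, 0], 0.075, 0.05], [[0.0413, 0.125, 0], 0.15, 0.05], [[0.0413, 0.175, 0], 0.225, 0.05], [[0.0413, 0.2088, 0], 0.3, 0.05], [[0.0413, 0.2088, 0], 0.375, 0.05], [[0.0413, 0.2088, 0.025], 0.45, 0.05], [[0.0413, 0.2088, 0.0375], 0.525, 0.05], [[0.0413, 0.2088, 0.05], 0.6, 0.05], [[0.0413, 0.2088, 0.0625], 0.675, 0.05], [[0.0413, 0.2088, 0.0625], 0.745, 0.05], [[0.0413, 0.2088, 0.0625], 0.745, 0.05], [[0.0413, 0.2088, 0.0625], 0.745, 0.05]]'
python3 - <<'E'
from h import *
go(.557,-.362,.044,.077+np.pi/2)
im2=viewer.capture("scene")
cv2.imwrite("pics/tm2.png",cv2.resize(im2[215:325,95:215,::-1],None,fx=5,fy=5,interpolation=cv2.INTER_CUBIC))
E
```

```text
time_s: 16.25
tool_pos: [0.5578, -0.3599, 0.1401]
orientation: [-0.0, 0.737, -0.676, 0.0]
contact_force: [0.7, 0.6, 0.8]
grip_width: 0.0502
grip_force: 0.0
shift [0.002  0.001  0.0961] turn 0.009 yaw -1.485 n>= 2 j6 2.37
```

View pics/tm2.png

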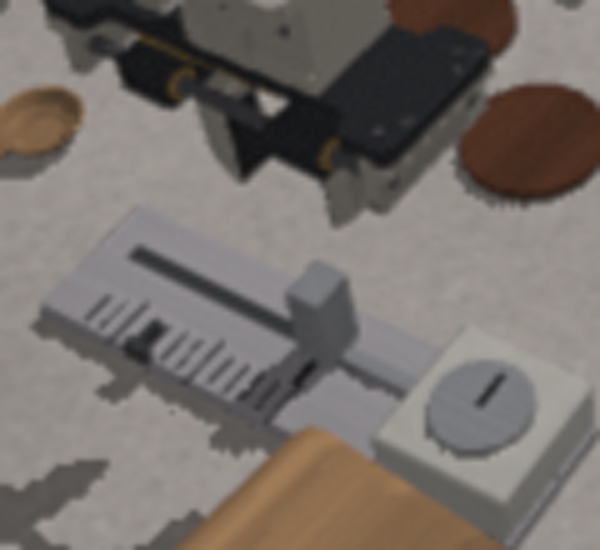

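The fingers straddle the tab (320,300) along the pull. Pointer at (305,375), clip at (150,340). Descend and pinch.

In the tool's units: 0.096 m / 0.8 = 0.12, 0.085 m / 0.8 = 0.1063, 0.009 rad / 2 = 0.0045.

```bash
python3 shift.py '[[[0.0025, 0.0013, 0.0375], 0.0045, 0.05], [[0.0025, 0.0013, 0.075], 0.0045, 0.05], [[0.0025, 0.0013, 0.1063], 0.0045, 0.05], [[0.0025, 0.0013, 0.12], 0.0045, 0.05], [[0.0025, 0.0013, 0.12], 0.0045, 0.05], [[0.0025, 0.0013, 0.12], 0.0045, 0.005], [[0.0025, 0.0013, 0.12], 0.0045, 0.005], [[0.0025, 0.0013, 0.12], 0.0045, 0.005], [[0.0025, 0.0013, 0.12], 0.0045, 0.005], [[0.0025, 0.0013, 0.12], 0.0045, 0.005]]' 35
python3 - <<'E'
from h import *
s=sensors.read_state();p=s["tool_pos"];print(p, s["grip_width"]);go(p[0]-.06*np.cos(.077),p[1]-.06*np.sin(.077),p[2],.077+np.pi/2)
E
```

```text
time_s: 17.3
tool_pos: [0.556, -0.3634, 0.0446]
orientation: [0.0, 0.732, -0.681, 0.0]
contact_force: [-3.8, 0.1, 5.5]
grip_width: 0.0197
grip_force: 35.0
[ 0.55603277 -0.36340783  0.04462547] 0.01973777112343892
shift [0.0003 0.06   0.    ] turn -0.005 yaw -1.498 n>= 2 j6 2.38
```

In the tool's units: 0.07 m / 0.8 = 0.0875, 0.065 m / 0.8 = 0.0813.

```bash
python3 shift.py '[[[0, 0.025, 0], 0, 0.005], [[0, 0.05, 0], 0, 0.005], [[0, 0.0688, 0], 0, 0.005], [[0, 0.0813, 0], 0, 0.005], [[0, 0.0875, 0], 0, 0.005], [[0, 0.0875, 0], 0, 0.005], [[0, 0.0875, 0], 0, 0.005]]'
python3 - <<'E'
from h import *
print(sensors.read_state()["tool_pos"])
im2=viewer.capture("scene"); np.save("pics/s5.npy",im2)
cv2.imwrite("pics/tm3.png",cv2.resize(im2[250:310,95:165,::-1],None,fx=10,fy=10,interpolation=cv2.INTER_CUBIC))
E
```

```text
time_s: 18.0
tool_pos: [0.4884, -0.3698, 0.0446]
orientation: [-0.0, 0.732, -0.681, 0.003]
contact_force: [6.7, -4.9, -2.4]
grip_width: 0.0198
grip_force: 35.0
[ 0.48839729 -0.36981019  0.04464945]
```

View pics/tm3.png

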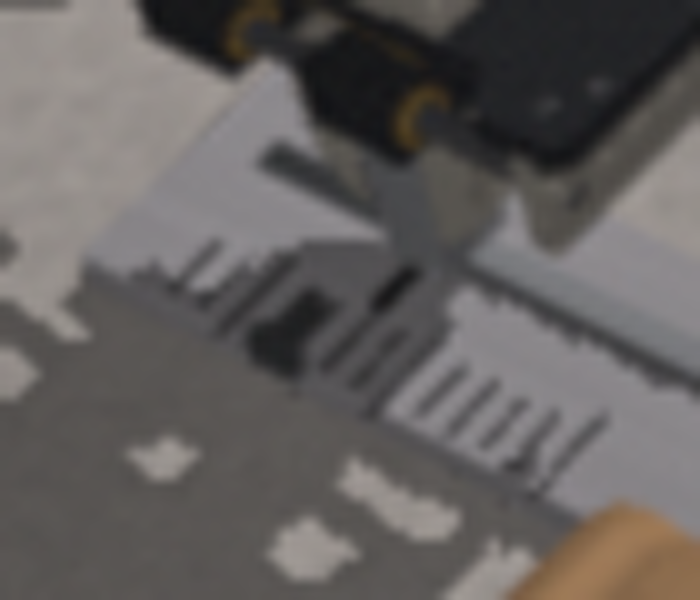

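The pointer bar runs (410,270)–(378,305) and the clip spans (310,295)–(275,360). The pointer is still short of it. Now measure their separation along the timer's x.

Run:
```python
from h import *
im=np.load("pics/s5.npy"); V=im.max(2)
e=np.array([np.cos(.075),np.sin(.075)])
print(V[276:290,118:140])
for th in (45,52,60):
    m=np.zeros(V.shape,bool); m[276:290,118:138]=1
    for c,s,_ in blobs((V<th)&m,4):
        print(th,c.round(2),s,[ (z,px2w("scene",c,z)[0][:2].round(4),round(float(px2w("scene",c,z)[0][:2]@e),4)) for z in(.016,.018)])
```

```text
[[120 102 120  91  73  56  66  83  83  83  83  83  83  83  83  83  76  60
   60  73  79  74]
 [ 86  82  85  73  56  66  83  85  84  85  83  82  82  83  83  77  57  31
   42  71  87  77]
 [ 81  82  71  55  64  82  84  77  73  82  85  86  84  83  76  56  28  39
   64  82  82  80]
 [ 82  73  56  65  83  83  72  47  45  66  81  84  86  80  58  29  35  65
   82  84  83  86]
 [ 73  56  65  82  85  72  46  34  37  47  59  76  86  79  43  36  60  81
   84  83  84 100]
 [ 55  65  79  80  72  47  36  33  33  45  65  83  84  74  58  67  83  85
   83  82  82  97]
 [ 65  72  58  48  42  36  34  34  43  64  83  82  74  62  73  83  82  81
   84  84  80  83]
 [ 83  67  40  35  36  33  34  44  66  84  84  74  59  73  82  77  65  68
   83  81  75  89]
 [ 82  65  39  35  37  36  40  60  83  84  74  55  65  82  80  63  62  80
   81  74  74 109]
 [ 85  78  47  38  36  36  42  64  83  74  57  65  82  82  75  67  80  82
   73  74 108 138]
 [ 90  84  66  52  44  36  40  61  77  59  65  81  82  72  64  81  82  76
   73 107 136 138]
 [ 91  91  89  84  66  52  54  72  84  76  81  83  71  57  72  82  77  79
  1
[... 531 characters left out ...]
8]), 0.4583), (0.018, array([ 0.4903, -0.3896]), 0.4597)]
52 [123.42 282.67] [120 279   8   8  36] [(0.016, array([ 0.4768, -0.4124]), 0.4446), (0.018, array([ 0.4783, -0.4132]), 0.446)]
60 [120.5 278.5] [118 276   6   6   6] [(0.016, array([ 0.4609, -0.4077]), 0.4291), (0.018, array([ 0.4625, -0.4085]), 0.4306)]
60 [133.58 278.58] [132 277   5   5  12] [(0.016, array([ 0.4882, -0.3895]), 0.4576), (0.018, array([ 0.4896, -0.3904]), 0.459)]
60 [123.39 282.88] [120 279   9   9  41] [(0.016, array([ 0.4772, -0.4129]), 0.445), (0.018, array([ 0.4787, -0.4137]), 0.4464)]
60 [128.5 284.5] [127 283   4   4   4] [(0.016, array([ 0.4914, -0.4092]), 0.4594), (0.018, array([ 0.4929, -0.41  ]), 0.4608)]
```

In the tool's units: 0.0125 m / 0.8 = 0.0156, 0.006 m / 0.8 = 0.0075.

```bash
python3 shift.py '[[[0, 0.0075, 0], 0, 0.005], [[0, 0.0156, 0], 0, 0.005], [[0, 0.0156, 0], 0, 0.005], [[0, 0.0156, 0], 0, 0.005], [[0, 0.0156, 0], 0, 0.005]]'
python3 - <<'E'
from h import *
p=sensors.read_state()["tool_pos"];e=np.array([np.cos(.075),np.sin(.075)]);print(p,p[:2]@e)
im=viewer.capture("scene");im1=viewer.capture("top");V=im.max(2);print(V[276:290,116:138])
cv2.imwrite("pics/tm4.png",np.hstack([cv2.resize(im[255:300,95:155,::-1],(800,600),interpolation=cv2.INTER_CUBIC)]))
E
```

```text
time_s: 18.55
tool_pos: [0.4763, -0.371, 0.0447]
orientation: [-0.0, 0.732, -0.681, 0.004]
contact_force: [7.1, -5.3, -2.8]
grip_width: 0.0201
grip_force: 35.0
[ 0.47629314 -0.37099286  0.04467578] 0.44715580366465735
[[ 79  81  72  68  83  85  75  58  67  83  83  82  82  71  46  28  46  71
   82  81 100 128]
 [ 82  75  67  81  81  73  58  67  84  85  84  83  75  46  28  46  73  82
   83  82 101 137]
 [ 74  68  80  83  71  56  64  82  85  78  72  79  63  34  46  72  81  83
   84  83  99 137]
 [ 62  81  83  73  55  64  81  83  72  47  45  60  60  53  74  84  84  83
   81  82 100 137]
 [ 80  82  73  56  65  82  83  72  47  35  35  45  58  75  86  86  82  84
   83  82 100 137]
 [ 82  72  56  63  77  80  72  46  34  33  35  44  66  83  84  77  73  84
   84  87 109 135]
 [ 80  59  64  74  58  49  43  36  33  32  44  65  82  83  74  61  74  85
   89 102 137 140]
 [ 70  69  82  66  40  37  36  34  33  44  65  83  84  73  59  72  84  92
   99 110 140 138]
 [ 84  84  82  65  39  36  36  35  39  60  82  84  73  55  64  81  88  98
  102 135 138 122]
 [ 87  87  86  77  46  37  36  35  42  63  82  73  56  64  85  94  88 109
  134 137 120  91]
 [ 89  90  91  84  66  52  44  35  39  61  76  58  63  87 105 115 106 135
  138 123  91 105]
 [ 91  90  92  90  89  83  65  52  53  72  82  75  86 106 115  92 119 137
  126 106 108 134]
 [ 90  92  90  91  92  93  89  83  74  85  87  89 101 122 104 118 136 127
  104 108 134 136]
 [ 90  89  91  90  91  92  90  86  79  86  86  85  89 103 121 132 125 100
  100 134 135 119]]
```

View pics/tm4.png

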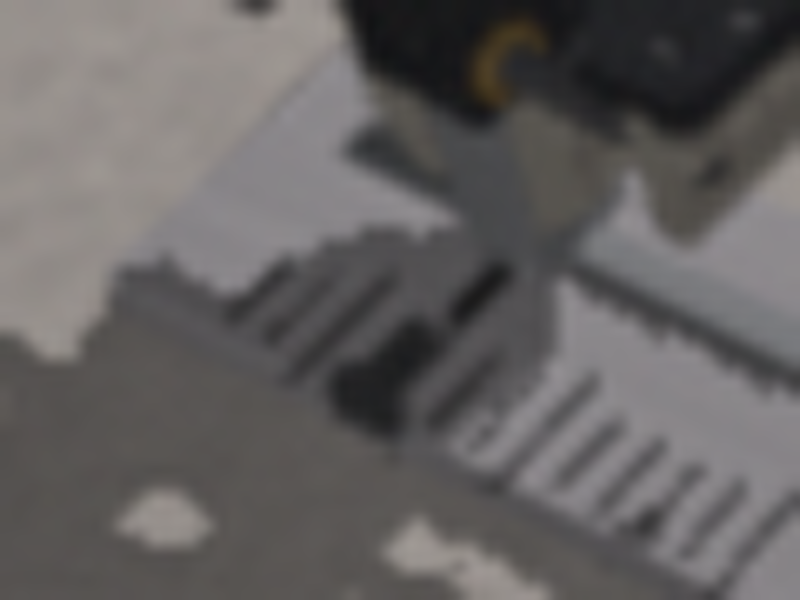

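The pointer line passes within about 1–1.5 mm of the clip's centre. To confirm, I fit a box model of the blade and check the top view.

Run:
```python
from h import *
from itertools import product
a=.075; e=np.array([np.cos(a),np.sin(a)]); f=np.array([-np.sin(a),np.cos(a)])
im=np.load("pics/s5.npy").max(2).astype(float); D=np.clip((80-im)/45,0,1)[276:291,116:131]
def cov(cx,cy,boxes):
    S=8; M=np.zeros((15*S,15*S),np.uint8)
    for lx,x0,y0,y1,h in boxes:
        P=[np.r_[e*(cx+x0+sx*lx/2)+f*(cy+y),z] for sx in(-1,1) for y in(y0,y1) for z in(.012,.012+h)]
        q=(w2px("scene",P)-[115.5,275.5])*S; cv2.fillConvexPoly(M,cv2.convexHull(q.astype(np.int32)),1)
    return cv2.resize(M.astype(float),(15,15),interpolation=cv2.INTER_AREA)
for nm,bx in (("blade",[(.004,0,-.0085,.0085,.012)]),("T",[(.004,0,-.0085,.0085,.012),(.012,0,-.0085,-.0025,.012)]),("T2",[(.004,0,-.0085,.0085,.012),(.01,0,-.0085,-.0045,.008)]),("T3",[(.004,0,-.0085,.0085,.012),(.012,0,-.0085,-.0025,.006)])):
    r=sorted((np.abs(cov(x,y,bx)-D).sum(),x.round(4),y.round(4)) for x,y in product(np.arange(.438,.455,.0005),np.arange(-.462,-.43,.001)))[:3]; print(nm,r)
# top view before the arm came, frame top0
V=np.load("pics/top0.npy").max(2); print(V[203:218,380:396]); 
for c in ((387.7,210.9),(387,211)): print(px2w("top",c,.02)[0][:2]@e)
```

```text
blade [(np.float64(25.47673611111111), np.float64(0.4465), np.float64(-0.448)), (np.float64(25.67465277777778), np.float64(0.447), np.float64(-0.448)), (np.float64(25.70451388888889), np.float64(0.446), np.float64(-0.447))]
T [(np.float64(21.556597222222223), np.float64(0.447), np.float64(-0.447)), (np.float64(21.594791666666666), np.float64(0.4465), np.float64(-0.447)), (np.float64(21.83090277777778), np.float64(0.4465), np.float64(-0.448))]
T2 [(np.float64(21.991666666666667), np.float64(0.446), np.float64(-0.447)), (np.float64(22.224999999999998), np.float64(0.4465), np.float64(-0.447)), (np.float64(22.730208333333334), np.float64(0.4455), np.float64(-0.447))]
T3 [(np.float64(21.459722222222222), np.float64(0.446), np.float64(-0.447)), (np.float64(21.51493055555556), np.float64(0.4455), np.float64(-0.447)), (np.float64(21.810763888888886), np.float64(0.4465), np.float64(-0.447))]
[[122 104 109 110 128 126 105 159 178 177 175 175 174 173 173 175]
 [156 163 162 162 160 167 138 163 177 175 173 171 173 172 175 175]
 [167 165 164 166 166 170 127 111 162 174 174 172 172 174 175 175]
 [148 118 130 119 107 130 105 105 161 176 174 172 177 173 169 172]
 [169 164 164 163 164 164 128 113 162 175 174 174 171 174 170 173]
 [167 167 166 166 166 163 140 117 164 175 176 174 171 174 173 173]
 [169 151 120 106 108 106 138 109 118 166 176 174 169 172 174 174]
 [169 166 164 164 163 163 137  87  74  95 117 164 178 176 172 171]
 [168 167 168 133 121 127 111  97  78  78 107 123 121 164 174 171]
 [170 150 119  99  84  85  84  55  64  82 108 111 113 161 172 168]
 [170 169 165 163 163 164 130  82  84  91 108 113 113 158 169 171]
 [168 168 166 164 150 138 116 107 111 116 113 109 114 160 173 174]
 [167 149 121 109 130 136 153 150 124 159 170 171 169 172 174 171]
 [167 168 165 161 165 164 163 154 128 158 170 174 173 173 172 170]
 [166 169 166 166 149 122 108 132 112 159 174 171 172 171 171 171]]
0.4500687133286626
0.449972525750606
```

Three estimates agree: scene box fit 0.4465, pointer 0.446–0.447, top view corrected about 0.4475. The pointer is on the mark. Hold for 1.4 s, bring the slide home, then release.

In the tool's units: -0.13 m / 0.8 = -0.1625, -0.09 m / 0.8 = -0.1125.

```bash
python3 shift.py '[[[0, 0, 0], 0, 0.005], [[0, 0, 0], 0, 0.005], [[0, 0, 0], 0, 0.005], [[0, 0, 0], 0, 0.005], [[0, 0, 0], 0, 0.005], [[0, 0, 0], 0, 0.005], [[0, 0, 0], 0, 0.005], [[0, 0, 0], 0, 0.005], [[0, 0, 0], 0, 0.005], [[0, 0, 0], 0, 0.005], [[0, 0, 0], 0, 0.005], [[0, 0, 0], 0, 0.005]]'
python3 shift.py '[[[0, 0, 0], 0, 0.005], [[0, 0, 0], 0, 0.005], [[0, -0.025, 0], 0, 0.005], [[0, -0.05, 0], 0, 0.005], [[0, -0.075, 0], 0, 0.005], [[0, -0.0938, 0], 0, 0.005], [[0, -0.1025, 0], 0, 0.005], [[0, -0.1025, 0], 0, 0.005], [[0, -0.1025, 0], 0, 0.05], [[0, -0.1025, 0], 0, 0.05], [[0, -0.1025, 0], 0, 0.05], [[0, -0.1025, 0], 0, 0.05]]'
python3 shift.py '[[[0, 0, -0.05], 0, 0.05], [[0, 0, -0.1125], 0, 0.05], [[0, 0, -0.1625], 0, 0.05], [[0, 0, -0.1625], 0, 0.05], [[0, 0, -0.1625], 0, 0.05]]'
python3 - <<'E'
from h import *
im2=viewer.capture("scene"); cv2.imwrite("pics/tm5.png",cv2.resize(im2[120:325,95:345,::-1],None,fx=2.8,fy=2.8,interpolation=cv2.INTER_CUBIC))
go(.6242,.0665,.20,0); go(.45,-.15,.20,0)
for n in("scene","top"):print(n,"lid",fitcirc(n,viewer.capture(n),.098,.093,(.623,.066),.014))
E
```

```text
time_s: 19.85
tool_pos: [0.4763, -0.3709, 0.0447]
orientation: [-0.0, 0.732, -0.681, 0.004]
contact_force: [6.9, -5.1, -2.1]
grip_width: 0.0195
grip_force: 35.0
time_s: 21.05
tool_pos: [0.5556, -0.3631, 0.0435]
orientation: [-0.0, 0.732, -0.681, -0.0]
contact_force: [-0.5, -0.1, -0.6]
grip_width: 0.0468
grip_force: 0.0
time_s: 21.55
tool_pos: [0.5559, -0.3633, 0.1747]
orientation: [-0.0, 0.732, -0.681, 0.001]
contact_force: [-0.1, -0.5, -0.0]
grip_width: 0.0501
grip_force: 0.0
shift [-0.4233 -0.0993 -0.0268] turn -1.499 yaw -1.499 n>= 9 j6 2.38
shift [-0.2198  0.0899 -0.0268] turn -1.499 yaw -1.499 n>= 5 j6 2.38
scene lid (array([0.6239, 0.0657]), 59.5)
top lid (array([0.6255, 0.0682]), 56.5)
```

View pics/tm5.png

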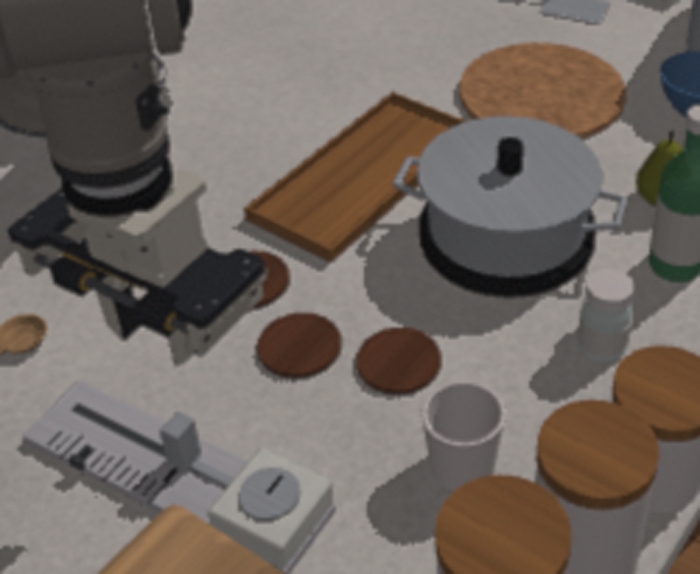

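The slide is home, with the tab back beside the housing at crop (178,440). The lid is unmoved on the pan and the trivet is free at (542,90). Now measure the trivet by its cork colour.

Run:
```python
from h import *
for n in("top","scene"):
    im=viewer.capture(n); h=cv2.cvtColor(im,cv2.COLOR_RGB2HSV); u,v=w2px(n,[.513,.322,.012])[0].astype(int)
    print(n,im[v,u],h[v,u]); m=(abs(h[...,0].astype(int)-h[v,u,0])<6)&(h[...,1]>70); z=np.zeros_like(m); z[v-45:v+45,u-45:u+45]=1
    for c,s,_ in blobs(m&z,300): print(n,c.round(2),s,px2w(n,c,.012)[0].round(4))
    print(fitcirc(n,im,.108,.012,(.513,.322),.012))
```

```text
top [180 139  96] [ 15 119 180]
top [171.33 207.7 ] [ 140  177   63   62 3057] [0.5141 0.3271 0.012 ]
(array([0.5141, 0.3239]), 75.9)
scene [140 100  71] [ 13 126 140]
scene [289.03 150.57] [ 259  135   60   34 1454] [0.5174 0.3262 0.012 ]
(array([0.5184, 0.3176]), 41.7)
```

In the tool's units: -0.423 m / 0.8 = -0.5288, -0.4 m / 0.8 = -0.5, -1.499 rad / 2 = -0.7495.

```bash
python3 shift.py '[[[-0.0625, 0, -0.0125], -0.075, 0.06], [[-0.125, -0.0125, -0.0313], -0.15, 0.06], [[-0.1875, -0.025, -0.0313], -0.225, 0.06], [[-0.25, -0.0438, -0.0313], -0.3, 0.06], [[-0.3125, -0.0625, -0.0313], -0.375, 0.06], [[-0.3625, -0.0813, -0.0313], -0.45, 0.06], [[-0.4125, -0.0938, -0.0313], -0.525, 0.06], [[-0.4625, -0.1063, -0.0313], -0.6, 0.06], [[-0.5, -0.1188, -0.0313], -0.675, 0.06], [[-0.5288, -0.1238, -0.0313], -0.7495, 0.06], [[-0.5288, -0.1238, -0.0313], -0.7495, 0.06], [[-0.5288, -0.1238, -0.0313], -0.7495, 0.06]]'
python3 -c "
from h import *
go(.6242,.066,.109,0)"
```

```text
time_s: 23.0
tool_pos: [0.6239, 0.066, 0.1978]
orientation: [0.0, 1.0, -0.001, -0.001]
contact_force: [-0.8, -0.1, -0.3]
grip_width: 0.0602
grip_force: 0.0
shift [ 0.0004 -0.      0.0887] turn -0.001 yaw -0.001 n>= 2 j6 1.56
```

In the tool's units: 0.0885 m / 0.8 = 0.1106, 0.075 m / 0.8 = 0.0938.

```bash
python3 shift.py '[[[0, 0, 0.05], 0, 0.06], [[0, 0, 0.0938], 0, 0.06], [[0, 0, 0.1106], 0, 0.06], [[0, 0, 0.1106], 0, 0.06], [[0, 0, 0.1106], 0, 0.01], [[0, 0, 0.1106], 0, 0.01], [[0, 0, 0.1106], 0, 0.01], [[0, 0, 0.1106], 0, 0.01], [[0, 0, 0.1106], 0, 0.01], [[0, 0, 0.1106], 0, 0.01]]' 45
python3 shift.py '[[[0, 0, -0.0125], 0, 0.01], [[0, 0, -0.0375], 0, 0.01], [[0, 0, -0.0625], 0, 0.01], [[0, 0, -0.0625], 0, 0.01]]'
python3 -c "
from h import *
go(.514,.325,.16,0);go(.514,.325,.037,0)"
```

```text
time_s: 24.0
tool_pos: [0.6246, 0.0659, 0.111]
orientation: [0.0, 1.0, -0.0, 0.001]
contact_force: [-0.3, 0.3, 4.4]
grip_width: 0.0272
grip_force: 45.0
time_s: 24.4
tool_pos: [0.6256, 0.0659, 0.163]
orientation: [0.0, 1.0, -0.0, 0.003]
contact_force: [0.9, 1.0, -3.0]
grip_width: 0.0272
grip_force: 45.0
shift [-0.1117 -0.2591  0.0024] turn -0.0 yaw -0.0 n>= 6 j6 1.55
shift [-0.1123 -0.2591  0.1254] turn -0.0 yaw -0.0 n>= 7 j6 1.55
```

In the tool's units: -0.259 m / 0.8 = -0.3238, -0.23 m / 0.8 = -0.2875.

```bash
python3 shift.py '[[[-0.0188, -0.0438, 0], 0, 0.01], [[-0.0375, -0.0938, 0], 0, 0.01], [[-0.0625, -0.1438, 0], 0, 0.01], [[-0.0813, -0.1938, 0], 0, 0.01], [[-0.1, -0.2438, 0], 0, 0.01], [[-0.125, -0.2875, 0], 0, 0.01], [[-0.14, -0.3238, 0], 0, 0.01], [[-0.14, -0.3238, 0.0375], 0, 0.01], [[-0.14, -0.3238, 0.0875], 0, 0.01], [[-0.14, -0.3238, 0.125], 0, 0.01], [[-0.14, -0.3238, 0.1438], 0, 0.01], [[-0.14, -0.3238, 0.15], 0, 0.01]]'
python3 shift.py '[[[0, 0, 0.0025], 0, 0.01], [[0, 0, 0.005], 0, 0.01], [[0, 0, 0.005], 0, 0.01]]'
python3 shift.py '[[[0, 0, 0], 0, 0.06], [[0, 0, 0], 0, 0.06], [[0, 0, 0], 0, 0.06], [[0, 0, -0.025], 0, 0.06], [[0, 0, -0.0625], 0, 0.06], [[0, 0, -0.125], 0, 0.06], [[0, 0, -0.125], 0, 0.06], [[-0.0625, 0.05, -0.15], 0, 0.068], [[-0.125, 0.1, -0.15], 0, 0.068], [[-0.125, 0.15, -0.15], 0, 0.068], [[-0.125, 0.2, -0.15], 0, 0.068], [[-0.125, 0.2, -0.15], 0, 0.068]]'
python3 - <<'E'
from h import *
for n in("top","scene"):
    im=viewer.capture(n); np.save(f"pics/{n}6.npy",im)
    for c,_,_ in blobs(red(im),60): print(n,"in pan",px2w(n,c,.051)[0].round(4))
    cv2.imwrite(f"pics/{n}6.png",cv2.resize(im[110:240,140:310,::-1],None,fx=2.35,fy=2.35,interpolation=cv2.INTER_CUBIC))
a=cv2.imread("pics/top6.png");b=cv2.imread("pics/scene6.png"); cv2.imwrite("pics/p6.png",np.hstack([a,b]))
go(.587,.066,.153,0)
E
```

```text
time_s: 25.6
tool_pos: [0.5099, 0.3238, 0.0377]
orientation: [0.002, 1.0, -0.0, -0.003]
contact_force: [-11.4, -4.9, 21.2]
grip_width: 0.0273
grip_force: 45.0
time_s: 25.9
tool_pos: [0.5117, 0.3247, 0.0378]
orientation: [0.0, 1.0, -0.0, -0.0]
contact_force: [-6.1, -2.6, 8.3]
grip_width: 0.0268
grip_force: 45.0
time_s: 27.1
tool_pos: [0.4112, 0.1611, 0.1563]
orientation: [0.001, 1.0, -0.002, -0.0]
contact_force: [-0.2, -0.3, -0.5]
grip_width: 0.0678
grip_force: 0.0
top in pan [0.9149 0.3428 0.051 ]
top in pan [0.6548 0.0682 0.051 ]
top in pan [0.5965 0.1056 0.051 ]
scene in pan [0.8962 0.3775 0.051 ]
scene in pan [0.6218 0.0872 0.051 ]
shift [0.1746 0.0975 0.0037] turn -0.003 yaw -0.003 n>= 4 j6 1.78
```

View pics/p6.png

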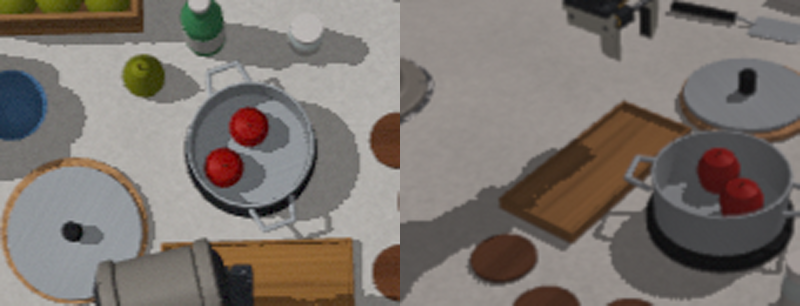

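The lid sits centred on the trivet. The second apple was knocked and now sits at about (0.597,0.104) in the pan, crop (224,167); the first is at (248,127), unmoved. The gap is still clear, so I take the unmoved one first, pinching along y.

```bash
python3 -c "
from h import *
go(.655,.0665,.155,0)"
python3 shift.py '[[[0.0625, 0.025, 0], 0, 0.068], [[0.125, 0.05, 0], 0, 0.068], [[0.1875, 0.075, 0], 0, 0.068], [[0.25, 0.1, 0], 0, 0.068], [[0.3044, 0.1181, 0], 0, 0.068], [[0.3044, 0.1181, 0], 0, 0.068], [[0.3044, 0.1181, 0], 0, 0.068]]'
python3 -c "
from h import *
go(.655,.0665,.047,0)"
```

```text
shift [0.2426 0.0968 0.0017] turn -0.003 yaw -0.003 n>= 6 j6 1.78
time_s: 27.9
tool_pos: [0.6575, 0.0709, 0.1544]
orientation: [-0.0, 1.0, -0.0, -0.0]
contact_force: [-0.4, 0.7, -0.3]
grip_width: 0.0679
grip_force: 0.0
shift [-0.0024  0.0044  0.1074] turn -0.0 yaw -0.0 n>= 3 j6 1.56
```

```bash
python3 shift.py '[[[-0.0025, 0.005, 0], 0, 0.076], [[-0.0025, 0.005, 0.05], 0, 0.076], [[-0.0025, 0.005, 0.1], 0, 0.076], [[-0.0025, 0.005, 0.125], 0, 0.076], [[-0.0025, 0.005, 0.1338], 0, 0.076], [[-0.0025, 0.005, 0.1338], 0, 0.076], [[-0.0025, 0.005, 0.1338], 0, 0.03], [[-0.0025, 0.005, 0.1338], 0, 0.03], [[-0.0025, 0.005, 0.1338], 0, 0.03], [[-0.0025, 0.005, 0.1338], 0, 0.03], [[-0.0025, 0.005, 0.1338], 0, 0.03]]' 15
python3 shift.py '[[[0, 0, -0.025], 0, 0.03], [[0, 0, -0.075], 0, 0.03], [[0, 0, -0.125], 0, 0.03], [[0, 0, -0.15], 0, 0.03], [[0, 0, -0.15], 0, 0.03]]'
python3 - <<'E'
from h import *
go(.636,-.1565,.165,0); go(.636,-.1565,.031,0)
E
```

```text
time_s: 29.0
tool_pos: [0.6545, 0.0664, 0.0507]
orientation: [-0.0, 1.0, -0.0, 0.001]
contact_force: [-1.0, -0.0, 6.9]
grip_width: 0.0567
grip_force: 15.0
time_s: 29.5
tool_pos: [0.6555, 0.0663, 0.1732]
orientation: [0.0, 1.0, -0.0, 0.004]
contact_force: [0.2, 0.4, -0.5]
grip_width: 0.0565
grip_force: 15.0
shift [-0.0195  0.2228  0.0081] turn -0.0 yaw -0.0 n>= 5 j6 1.56
shift [-0.0205  0.2228  0.1421] turn -0.0 yaw -0.0 n>= 6 j6 1.56
```

In the tool's units: 0.2225 m / 0.8 = 0.2781, 0.19 m / 0.8 = 0.2375.

```bash
python3 shift.py '[[[-0.0038, 0.05, 0], 0, 0.03], [[-0.0075, 0.1125, 0], 0, 0.03], [[-0.0125, 0.175, 0], 0, 0.03], [[-0.0175, 0.2375, 0], 0, 0.03], [[-0.025, 0.2781, 0], 0, 0.03], [[-0.025, 0.2781, 0], 0, 0.03], [[-0.025, 0.2781, 0], 0, 0.03], [[-0.025, 0.2781, 0.05], 0, 0.03], [[-0.025, 0.2781, 0.1], 0, 0.03], [[-0.025, 0.2781, 0.1375], 0, 0.03], [[-0.025, 0.2781, 0.1625], 0, 0.03], [[-0.025, 0.2781, 0.1675], 0, 0.03]]'
python3 shift.py '[[[0, 0, 0], 0, 0.03], [[0, 0, 0.0025], 0, 0.03], [[0, 0, 0.0038], 0, 0.03], [[0, 0, 0.005], 0, 0.03], [[0, 0, 0.005], 0, 0.03]]'
python3 - <<'E'
from h import *
s=sensors.read_state(); print(s["tool_pos"],s["contact_force"]); go(.636,-.1565,.0335,0)
for c,_,_ in blobs(red(im:=viewer.capture("scene")),60): print(px2w("scene",c,.034)[0].round(4))
E
```

```text
time_s: 30.7
tool_pos: [0.6324, -0.1537, 0.0325]
orientation: [-0.001, 1.0, 0.001, -0.002]
contact_force: [-4.5, 2.5, 8.8]
grip_width: 0.0567
grip_force: 15.0
time_s: 31.2
tool_pos: [0.6343, -0.1559, 0.0325]
orientation: [0.0, 1.0, -0.0, 0.001]
contact_force: [-0.2, 1.9, 3.8]
grip_width: 0.057
grip_force: 15.0
[ 0.63429458 -0.15585763  0.03254265] [-0.2414739   1.91758906  3.80852493]
shift [ 0.0017  0.0006 -0.001 ] turn -0.0 yaw -0.0 n>= 1 j6 1.21
[0.8916 0.4015 0.034 ]
[0.5863 0.1194 0.034 ]
[ 0.6503 -0.1608  0.034 ]
```

Touched down within 2 mm of target. Release, retreat, and check both apples.

In the tool's units: -0.18 m / 0.8 = -0.225, -0.15 m / 0.8 = -0.1875.

```bash
python3 shift.py '[[[0, 0, 0], 0, 0.075], [[0, 0, 0], 0, 0.075], [[0, 0, 0], 0, 0.075], [[0, 0, -0.0375], 0, 0.075], [[0, 0, -0.1], 0, 0.075], [[0, 0, -0.1563], 0, 0.075], [[-0.0625, -0.0125, -0.1563], 0, 0.075], [[-0.125, -0.025, -0.1563], 0, 0.075], [[-0.1875, -0.0375, -0.1563], 0, 0.075], [[-0.225, -0.0625, -0.1563], 0, 0.075], [[-0.225, -0.0625, -0.1563], 0, 0.075]]'
python3 - <<'E'
from h import *
for n in("top","scene"):
    im=viewer.capture(n)
    for c,s,_ in blobs(red(im),60): print(n,"pan",px2w(n,c,.051)[0].round(4),"coaster",px2w(n,c,.034)[0].round(4),s[2:])
    for xy in((.636,-.155),(.543,-.194)): print(n,fitcirc(n,im,.042,.008,xy,.01))
go(.596,.1035,.155,0)
E
```

```text
time_s: 32.35
tool_pos: [0.449, -0.1038, 0.1559]
orientation: [-0.001, 1.0, -0.0, -0.002]
contact_force: [0.3, -0.1, 0.7]
grip_width: 0.0751
grip_force: 0.0
top pan [0.9152 0.3782 0.051 ] coaster [0.9208 0.3816 0.034 ] [ 38  18 545]
top pan [0.9142 0.2753 0.051 ] coaster [0.9199 0.2776 0.034 ] [ 20  18 281]
top pan [ 0.6321 -0.1522  0.051 ] coaster [ 0.6347 -0.1545  0.034 ] [ 18  18 224]
top pan [0.5965 0.1056 0.051 ] coaster [0.5988 0.1061 0.034 ] [ 15  17 196]
top (array([ 0.636 , -0.1511]), 90.0)
top (array([ 0.5456, -0.193 ]), 63.2)
scene pan [0.896  0.3766 0.051 ] coaster [0.8916 0.401  0.034 ] [ 34  35 586]
scene pan [0.5973 0.1009 0.051 ] coaster [0.5864 0.1193 0.034 ] [ 17  19 242]
scene pan [ 0.6463 -0.172   0.051 ] coaster [ 0.6365 -0.1595  0.034 ] [ 21  23 351]
scene (array([ 0.6388, -0.1571]), 74.2)
scene (array([ 0.544 , -0.1966]), 90.0)
shift [ 0.142  -0.2097  0.0019] turn -0.0 yaw -0.0 n>= 6 j6 1.18
```

The served apple is within about 2 mm of its coaster's centre. The second is at (0.596,0.103). I pinch it along the tangent (turn +0.93) to keep the fingers off the pan wall.

In the tool's units: -0.209 m / 0.8 = -0.2613, -0.195 m / 0.8 = -0.2438, 0.93 rad / 2 = 0.465.

```bash
python3 shift.py '[[[0.0375, -0.05, 0], 0.075, 0.07], [[0.075, -0.1, 0], 0.15, 0.07], [[0.1125, -0.15, 0], 0.225, 0.07], [[0.15, -0.2, 0], 0.3, 0.07], [[0.1688, -0.2438, 0], 0.375, 0.07], [[0.1775, -0.2613, 0], 0.465, 0.07], [[0.1775, -0.2613, 0], 0.465, 0.07], [[0.1775, -0.2613, 0], 0.465, 0.07], [[0.1775, -0.2613, 0], 0.465, 0.07]]'
python3 -c "
from h import *
go(.596,.103,.049,-.931)"
```

```text
time_s: 33.35
tool_pos: [0.5965, 0.1026, 0.1558]
orientation: [0.0, 0.894, -0.447, 0.0]
contact_force: [-0.5, -0.4, -1.3]
grip_width: 0.0698
grip_force: 0.0
shift [-7.000e-04  1.000e-04  1.068e-01] turn 0.003 yaw -0.928 n>= 3 j6 2.54
```

```bash
python3 shift.py '[[[0, 0, 0.05], 0, 0.07], [[0, 0, 0.1], 0, 0.07], [[0, 0, 0.125], 0, 0.07], [[0, 0, 0.1338], 0, 0.07], [[0, 0, 0.1338], 0, 0.07], [[0, 0, 0.1338], 0, 0.03], [[0, 0, 0.1338], 0, 0.03], [[0, 0, 0.1338], 0, 0.03], [[0, 0, 0.1338], 0, 0.03], [[0, 0, 0.1338], 0, 0.03]]' 15
python3 shift.py '[[[0, 0, -0.025], 0, 0.03], [[0, 0, -0.075], 0, 0.03], [[0, 0, -0.125], 0, 0.03], [[0, 0, -0.15], 0, 0.03], [[0, 0, -0.15], 0, 0.03]]'
python3 - <<'E'
from h import *
go(.5425,-.195,.17,0); go(.5425,-.195,.034,0)
E
```

```text
time_s: 34.35
tool_pos: [0.5969, 0.1028, 0.0508]
orientation: [-0.001, 0.894, -0.448, 0.001]
contact_force: [0.5, 0.2, 7.2]
grip_width: 0.0567
grip_force: 15.0
time_s: 34.85
tool_pos: [0.5974, 0.1031, 0.1729]
orientation: [-0.002, 0.894, -0.448, 0.003]
contact_force: [0.3, -0.7, -0.9]
grip_width: 0.0569
grip_force: 15.0
shift [0.2061 0.2223 0.0024] turn -0.93 yaw -0.93 n>= 7 j6 2.55
shift [0.2056 0.2231 0.1384] turn -0.93 yaw -0.93 n>= 7 j6 2.55
```

In the tool's units: 0.2225 m / 0.8 = 0.2781, 0.195 m / 0.8 = 0.2438, -0.93 rad / 2 = -0.465.

```bash
python3 shift.py '[[[0.0375, 0.0375, 0], -0.075, 0.03], [[0.075, 0.075, 0], -0.15, 0.03], [[0.1125, 0.1125, 0], -0.225, 0.03], [[0.15, 0.15, 0], -0.3, 0.03], [[0.1875, 0.2, 0], -0.375, 0.03], [[0.225, 0.2438, 0], -0.45, 0.03], [[0.2575, 0.2781, 0], -0.465, 0.03], [[0.2575, 0.2781, 0], -0.465, 0.03], [[0.2575, 0.2781, 0.0375], -0.465, 0.03], [[0.2575, 0.2781, 0.0875], -0.465, 0.03], [[0.2575, 0.2781, 0.125], -0.465, 0.03], [[0.2575, 0.2781, 0.1563], -0.465, 0.03]]'
python3 shift.py '[[[0, 0, 0.0063], 0, 0.03], [[0, 0, 0.01], 0, 0.03], [[0, 0, 0.0138], 0, 0.03], [[0, 0, 0.0163], 0, 0.03], [[0, 0, 0.0163], 0, 0.03], [[0, 0, 0.0163], 0, 0.03]]'
python3 - <<'E'
from h import *
s=sensors.read_state(); print(s["contact_force"]); go(.5425,-.195,.0335,0)
E
```

```text
time_s: 36.05
tool_pos: [0.539, -0.1937, 0.041]
orientation: [-0.001, 1.0, -0.0, -0.002]
contact_force: [1.2, 0.4, -1.5]
grip_width: 0.0565
grip_force: 15.0
time_s: 36.65
tool_pos: [0.5412, -0.1953, 0.0336]
orientation: [0.001, 1.0, -0.0, 0.001]
contact_force: [-2.6, 2.9, 7.9]
grip_width: 0.0569
grip_force: 15.0
[-2.56658566  2.90768355  7.91828429]
shift [ 0.0013 -0.0003  0.0001] turn -0.0 yaw -0.0 n>= 1 j6 1.09
```

In the tool's units: -0.18 m / 0.8 = -0.225, -0.15 m / 0.8 = -0.1875.

```bash
python3 shift.py '[[[0, 0, 0], 0, 0.075], [[0, 0, 0], 0, 0.075], [[0, 0, 0], 0, 0.075], [[0, 0, -0.0375], 0, 0.075], [[0, 0, -0.1], 0, 0.075], [[0, 0, -0.1563], 0, 0.075], [[-0.0625, 0.0125, -0.1875], 0, 0.075], [[-0.125, 0.025, -0.225], 0, 0.075], [[-0.175, 0.075, -0.225], 0, 0.075], [[-0.175, 0.125, -0.225], 0, 0.075], [[-0.175, 0.1625, -0.225], 0, 0.075], [[-0.175, 0.1625, -0.225], 0, 0.075]]'
python3 - <<'E'
from h import *
s=sensors.read_state()
for n in("top","scene"):
    im=viewer.capture(n)
    for c,s_,_ in blobs(red(im),60): print(n,"coaster",px2w(n,c,.034)[0].round(4),s_[2:])
    print(n,"lid",fitcirc(n,im,.098,.02,(.514,.325),.012))
    if n=="top": t=im
    else: cv2.imwrite("pics/fin.png",np.hstack([cv2.resize(t[:,:,::-1],(400,300),interpolation=cv2.INTER_AREA),cv2.resize(im[:,:,::-1],(400,300),interpolation=cv2.INTER_AREA)]))
E
```

```text
time_s: 37.85
tool_pos: [0.3998, -0.3292, 0.2116]
orientation: [0.001, 1.0, -0.002, 0.001]
contact_force: [0.9, 0.1, 0.1]
grip_width: 0.075
grip_force: 0.0
top coaster [0.9204 0.3457 0.034 ] [ 59  18 831]
top coaster [ 0.6348 -0.1542  0.034 ] [ 18  18 224]
top coaster [ 0.5402 -0.1937  0.034 ] [ 17  16 222]
top lid (array([0.5113, 0.326 ]), 74.2)
scene coaster [0.892  0.4016 0.034 ] [ 34  35 578]
scene coaster [ 0.5416 -0.1985  0.034 ] [ 20  22 331]
scene coaster [ 0.636  -0.1587  0.034 ] [ 21  23 345]
scene lid (array([0.5105, 0.3237]), 44.6)
```

View pics/fin.png

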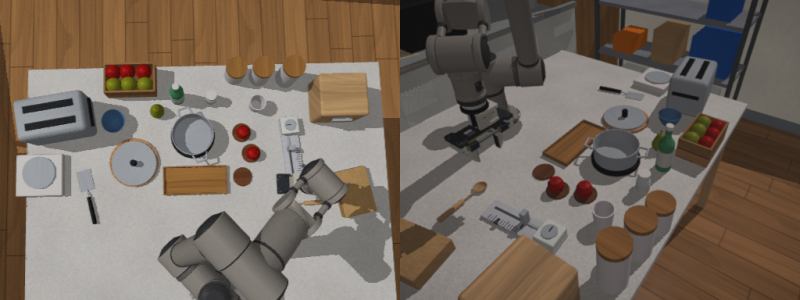

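The final picture shows both apples on coasters (2–3 mm off centre), the lid on the trivet (about 3 mm off centre), the pan empty, the slide home and the bystanders in place. Handing in.

```bash
python3 -c "
from plant import arm, viewer, sensors
print(arm.job_done())"
```

```text
the job is handed in; nothing more can be done
None
```

The job is handed in and the judge returned no verdict: both apples (only two were present) are on their own coasters, the lid is back on the trivet and the timer slide is home; my last pictures put the apples and lid 2–4 mm off centre, within limits.

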